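# Mount the three-jaw chuck on the ball vice and clamp a seal blank

### The job

Set up the engraving job: take the three-jaw chuck head out of the wooden rack by its flats, push it down into the socket of the ball vice and turn it clockwise about a quarter turn until its lugs lock, then let it go. Stand the brass seal blank from the steel block upright in the middle of the open jaws and release it, then turn the chuck's knurled ring clockwise until its clutch slips, stop within a few degrees (30 at the most) and let go. Leave the other head, the hammer, the loupe and the pen where they are.

Things in the scene. Friction and masses are not known exactly. Their poses are not given: they have to be found in the camera images.
- ball_vice: Engraver's ball vice, heavy, fixed for the run: a dark steel ball 84 mm across on a black padded ring 104 mm across, with a pale steel neck 60 mm across on top, 84 mm above the bench. Origin on the bench under its centre, z up.
- socket (a point): Centre of the vice's flat top; same axes as ball_vice. The neck is a sprung bayonet socket: a bore 31 mm across with two opposite entry slots through its 6 mm flange, out to 20.5 mm from the axis, 44 degrees wide. A brass plunger in the bore pushes a head up with 5 N at first touch (nose 15 mm down), 8 N when locked, 11 N pressed home.
- slot (a point): Middle of one entry slot, on the socket's top, 18 mm from the axis, at +75 degrees (anticlockwise from above) from the socket's x axis; the other slot is opposite. A long index line marks each on the rim.
- lock_mark (a point): Short index line on the rim, 25.5 mm from the axis on the socket's +x axis; a second is opposite. Locked lugs lie under these lines, 75 degrees clockwise from the slots, risen 2.5 mm into notches under the flange. Stops end the travel there and behind the slots; play 5 to 8 degrees each way.
- chuck_collar (a point): Three-jaw chuck head, loose, 0.28 kg, in one of the wooden rack's two holes. Point on its axis in the middle of its dark collar, 7 mm above the collar's underside; z up. The collar is 60 mm across, 14 mm tall, with two parallel flats 52 mm apart at y = +26 and -26 mm: grip it there. Its underside rests on the rack's top, 36 mm above the bench.
- chuck: The same head; origin on the axis at the collar's underside. It must be pressed to within 1 mm of lying on the neck (0 above socket) to turn. Locked and let go, the spring holds it 3.7 mm above socket with its x axis along the socket's, either way round. In the slots but not turned it rises to 7 mm.
- lug (a point): Middle of one of the chuck's two lugs, on its +x axis (the other at -x). Lugs are 8 mm wide, reach 19 mm from the axis, tops 7.2 mm and undersides 12.2 mm below the collar's underside, on a shank 28 mm across that reaches 22 mm down, its last 8 mm tapered to 20 mm. Bright lines on the collar's top stand over the lugs.
- ring_mid (a point): Knurled steel ring of the chuck, 44 mm across, 12 mm tall, just above the collar. Point at its centre, 14 mm above chuck_collar. Turned clockwise from above it draws the three jaws inward until they hold the blank, then its clutch slips at 0.3 N m (0.1 N m is felt before). Grip it across its diameter; jaws and blank stand above it between the fingers.
- chuck_face (a point): Centre of the chuck's flat top face, on the axis, 23 mm above chuck_collar; the blank stands here. Three jaws 6 mm tall and 8 mm wide stand on the face round it, never more than 21 mm from the axis; at the start their inner ends are 12.5 to 14 mm from the axis.
- plate_collar (a point): The other head in the rack, with the same collar and shank, but a plain round brass plate 52 mm across with a low brown shellac dome on top, no jaws. Point in the middle of its collar. To be left alone.
- seal_mid (a point): Brass seal blank, a plain upright cylinder 20 mm across and 18 mm tall, 0.05 kg, standing on the flat steel block (60 x 60 x 18 mm). This point is its centre, 9 mm above its underside. Hold it by its upper half so that the fingers stay clear of the jaws.
- scroll (a joint): The chuck's inner scroll, rad: 0 with the jaws fully open (14 mm from the axis), each rad moves the jaws 5 mm inward; the jaws meet the blank at about 0.8 and, tightened, it reads 0.85 to 1.05; with no blank it runs on to 1.3. It starts between 0 and 0.3.
- clutch_ring (a joint): How far the knurled ring has slipped past the scroll, rad, 0 at the start; it grows only while the clutch slips clockwise.
- chasing_hammer: Chasing hammer with a wooden handle, 208 mm long, on the right; bystander. Origin at the middle of its underside.
- loupe: Small folding loupe, 24 x 32 x 19 mm, behind the work; bystander. Origin at the middle of its underside.
- marker_pen: Black marker pen, 131 mm long, lying in front of the steel block; bystander. Origin at the middle of its underside.
There are look-alikes about, which are no part of the job. What is shaped like the chuck but green or orange is not meant.

How it is judged:
By the outcome, as a careful person would: the job done as asked, in the order asked, and still so for the second after the job is handed in, with the robot touching nothing.
It also fails if it takes over 72 s, if anything falls off the work surface, if the arm or the gripper's body presses on something with over 40 N, if the wrist force passes 120 N, or if a joint passes its speed limit or range.

### The arm

A 6-joint arm with a two-finger parallel gripper is mounted at the origin on a cart in front of the work surface, level with it; the furniture and walls round the work are solid. World frame = base frame: x ahead of the robot, y to its left, z up, the work surface at z = 0. Lengths are in mm, angles in rad, forces in N, time in s.
With the tool pointing down it reaches from about 250 to 775 mm from the base axis. Payload 8.9 kg.
Tool frame: the origin (TCP) lies on the centre line of the jaws, within the pads' length; the fingertips stand 19 mm ahead of it and the grasp point (between the pads) is the TCP (arm.tcp_to_tips is the z of the fingertips in the tool frame, in mm); z points along the fingers, x is the direction in which the jaws open and shut, and the axes are right-handed (so a half turn about z gives the same grasp; the last joint's range is limited). The gripper opens to 85 mm and grips with 20 to 120 N. Pads are 22 mm wide; open, the fingers measure 114 mm over their backs; the gripper's body (76 mm by 85 mm) begins 54 mm behind the grasp point. The pads swing forward as they close: fully open they stand 13 mm farther back than shut.
Start: joints at [0.987, 0.291, -0.153, 1.127, 0, 1.431], TCP at [225.89, 473.917, 250.305] pointing down, gripper open.
Joint ranges: [-2.52, 2.52], [-0.91, 1.74], [-1.3, 1.37], [-1.96, 2.02], [-1.52, 1.47], [-3.14, 3.14]. Speed limits (rad/s): [2.22, 2.22, 2.79, 3.14, 3.14, 3.14].

### API

Orientations are given as a unit quaternion [x, y, z, w].
In Python, from station import arm, imaging, workorder gives the robot as it stands.
- The arm moves only by the tool carry_out, never from a script. Its argument "commands" is a list of rows, each a list of 5 numbers: the closure, from 0 (fully open) to 1 (shut), then the shift along the tool's x, y, z in mm, then the turn about the tool's z in rad. A call has 1 to 12 rows; each row is the pose to reach, as a shift and turn from the pose commanded when the call began, along the tool's axes at that moment; what a row does not reach only later rows make up. A row lasts 1/12 s, in which the tool goes at most 41.7 mm and 7.16 degrees, less where a joint would pass 70% of its speed; a pose out of reach is approached as far as the arm can. A call with a gripper value outside its range is refused whole. The fingers move at their own pace and stop on an object; the grip force is fixed at half the most. Time passes only in rows, so rows that repeat a pose let the fingers close. It gives the time, the measured TCP pose, the force and the opening at its end, in the units of the state.
- arm.get_state(): the state, without advancing time (a new reading comes with each control period).
- imaging.camera(name): name is "side" or "top"; returns a dict with "pixels" (480x640x3 uint8, blue, green, red), "fx", "fy", "cx", "cy" (pixels), "dist" ([k1, k2, p1, p2, k3] as OpenCV has them; the pictures are not rectified), "rvec" (rotation vector, rad) and "tvec" (3), from world to camera coordinates, as OpenCV has them. Camera axes: x right, y down, z forward; pixel columns grow to the right and rows downward; lengths in mm; the calibration is good to about 2 mm. A picture is of the moment at which its call begins. There is no depth.
- workorder.hand_in(): hands the job in, once; it reports no verdict.
The state is a dict: "time_s": time; "joints": joint angles; "joint_vel": joint speeds; "joint_torque": joint torques, N m; "ee_pos": TCP position; "tool_rot": TCP orientation; "contact_force": force on the tool from outside, world axes, zero at the start; "torque": the same for the moment, N m; "grip_width": opening from 0.0 (shut) to 1.0 (fully open).
Only numpy, scipy, OpenCV 4.12 (cv2) and the standard library are available. Lean on these libraries where they do the work, as an engineer would, in place of code of your own. Each camera call takes 0.05 s, during which the arm holds its last target.

## Working session

There is one attempt and no reset: what is moved stays moved. The work goes in short steps, Python scripts to look and compute and a tool call to move; the robot and the scene stay as the last step left them, time stands still between calls to the robot, and variables do not carry over. Pictures are saved under pics/ and viewed, and the job is handed in when it is done.

Besides the shell and the picture viewer there is one more tool, called after "Request:" as name([rows], argument=value, ...), one row to a line, values as JSON. carry_out: Moves the arm, as the interface text tells. Its arguments: {"type":"object","properties":{"commands":{"type":"array"}},"required":["commands"]}

```bash
mkdir -p pics; ls; python3 - <<'E'
from station import arm, imaging, workorder
import cv2
print(arm.get_state())
for n in("side","top"):
    c=imaging.camera(n); cv2.imwrite(f"pics/{n}0.png",c["pixels"])
    print({k:v for k,v in c.items() if k!="pixels"})
E
```

```text
pics
{'time_s': 0.0, 'joints': array([ 9.86674744e-01,  2.91277747e-01, -1.54144604e-01,  1.12671464e+00,
        5.63020177e-06,  1.43151113e+00]), 'joint_vel': array([-0.00118396,  0.00031857,  0.00111649, -0.00132644,  0.00023526,
        0.00052862]), 'joint_torque': array([-4.40086587e-03, -5.37145293e+01,  3.31369686e+01,  1.60492543e-02,
       -4.65696794e-04, -2.83122364e-05]), 'ee_pos': array([225.66142197, 473.55117062, 249.72679584]), 'tool_rot': array([ 8.45668242e-01,  5.33708511e-01, -6.12215996e-04,  2.73028287e-04]), 'contact_force': array([0.71877271, 0.73236343, 0.25996874]), 'torque': array([ 0.03134539, -0.04523902, -0.04689751]), 'grip_width': 0.9986513747766722}
{'fx': 456.88898058178376, 'fy': 456.88898058178376, 'cx': 322.8218525399854, 'cy': 240.32352163175662, 'dist': array([-0.09435943,  0.        ,  0.        ,  0.        ,  0.        ]), 'rvec': array([ 2.26796023, -0.11146968,  0.07630109]), 'tvec': array([-495.63466646,  108.06384533,  985.93128044])}
{'fx': 549.4175875961414, 'fy': 549.4175875961414, 'cx': 301.6497493321926, 'cy': 237.89927762513614, 'dist': array([-0.12914313,  0.        ,  0.        ,  0.        ,  0.        ]), 'rvec': array([ 2.09689836, -2.14629122,  0.17876221]), 'tvec': array([  10.26596733,  488.96164177, 1343.41749895])}
```

View pics/side0.png

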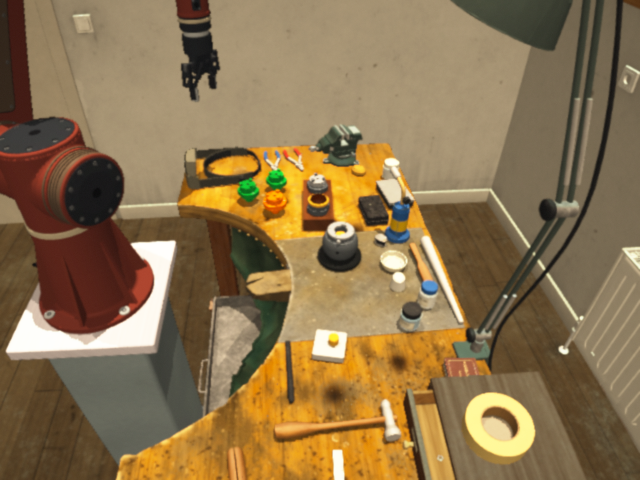

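View pics/top0.png

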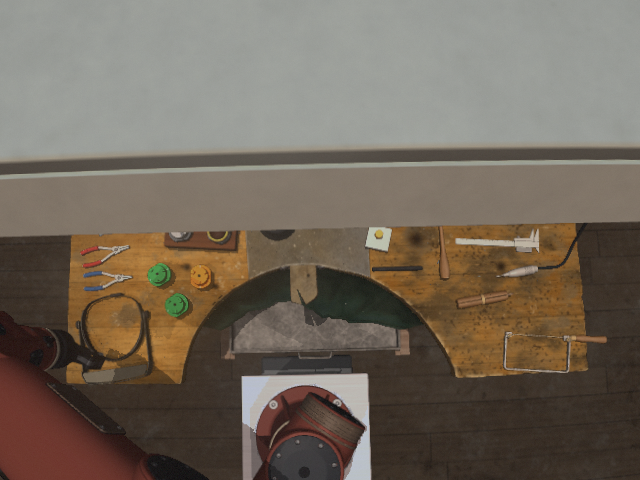

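The side view shows the rack with two heads at about (318,180) and (318,208), the vice at (340,245), the steel block with the blank at (330,345), the pen at (290,370) and the hammer at (340,425). The top camera is mostly blocked by a shelf: it sees only the lower edge of the rack (200,238), the vice's ring (278,235) and the blank (378,236).

```bash
cat > h.py <<'E'
import numpy as np, cv2
from station import arm, imaging, workorder
def M(c): return np.array([[c["fx"],0,c["cx"]],[0,c["fy"],c["cy"]],[0,0,1]])
def ray(c,uv):
    n=cv2.undistortPoints(np.array([[uv]],float),M(c),c["dist"])[0,0]
    R=cv2.Rodrigues(c["rvec"])[0]; o=-R.T@c["tvec"]; d=R.T@np.array([n[0],n[1],1]); return o,d/np.linalg.norm(d)
def onz(c,uv,z):
    o,d=ray(c,uv); return o+d*(z-o[2])/d[2]
def proj(c,P):
    return cv2.projectPoints(np.array(P,float).reshape(-1,1,3),c["rvec"],c["tvec"],M(c),c["dist"])[0].reshape(-1,2)
def crop(c,x0,y0,w,h,name,s=None):
    s=s or min(800/w,600/h)
    cv2.imwrite("pics/"+name,cv2.resize(c["pixels"][y0:y0+h,x0:x0+w],None,fx=s,fy=s,interpolation=cv2.INTER_CUBIC))
E
python3 - <<'E'
from h import *
c=imaging.camera("side"); crop(c,270,160,100,75,"s1.png",8); crop(c,290,210,100,75,"s2.png",8);crop(c,280,310,100,75,"s3.png",8)
t=imaging.camera("top"); crop(t,150,220,100,75,"t1.png",8);
for n,k in(("s",c),("t",t)): print(n,ray(k,(320,240)))
E
```

```text
s (array([ 407.35035035, -732.69038893,  725.68760018]), array([ 0.08653602,  0.76111245, -0.6428214 ]))
t (array([ 240.45045457,  -14.75015291, 1409.22867753]), array([ 0.17457772, -0.0234635 , -0.9843638 ]))
```

View pics/s1.png

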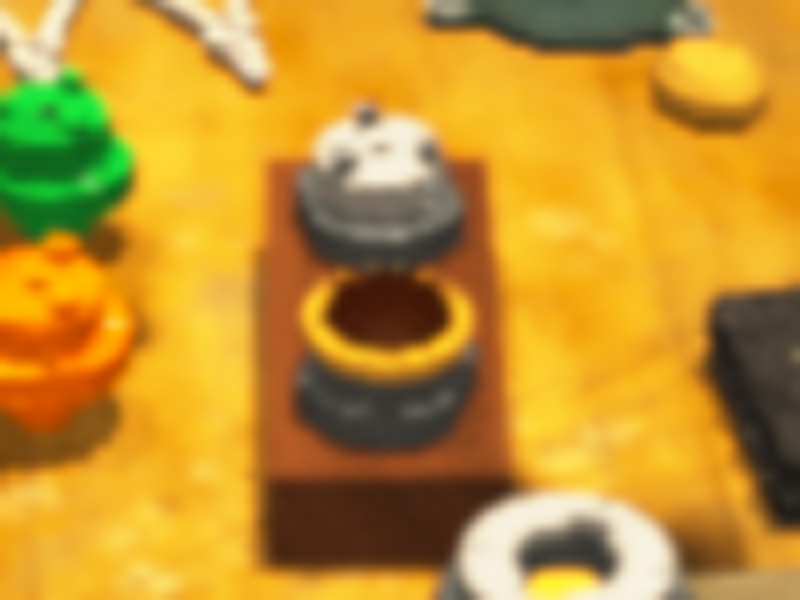

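View pics/s2.png

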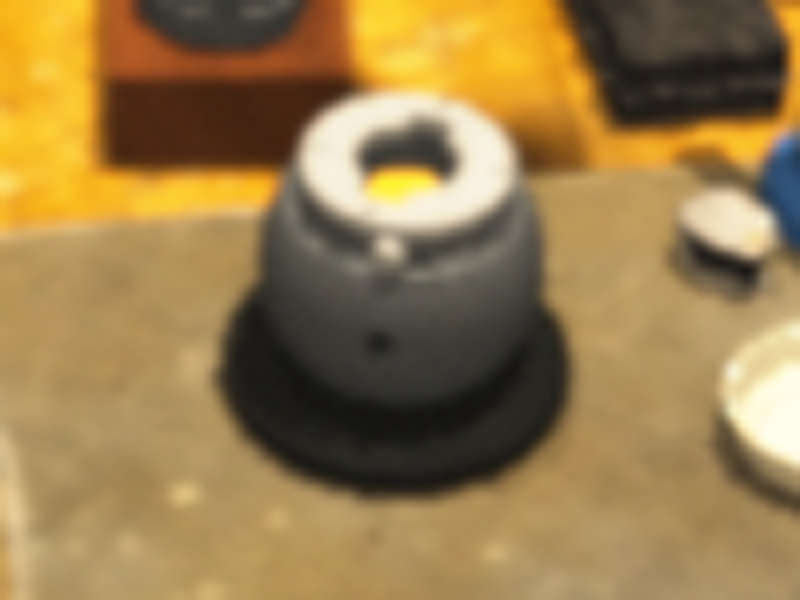

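View pics/s3.png

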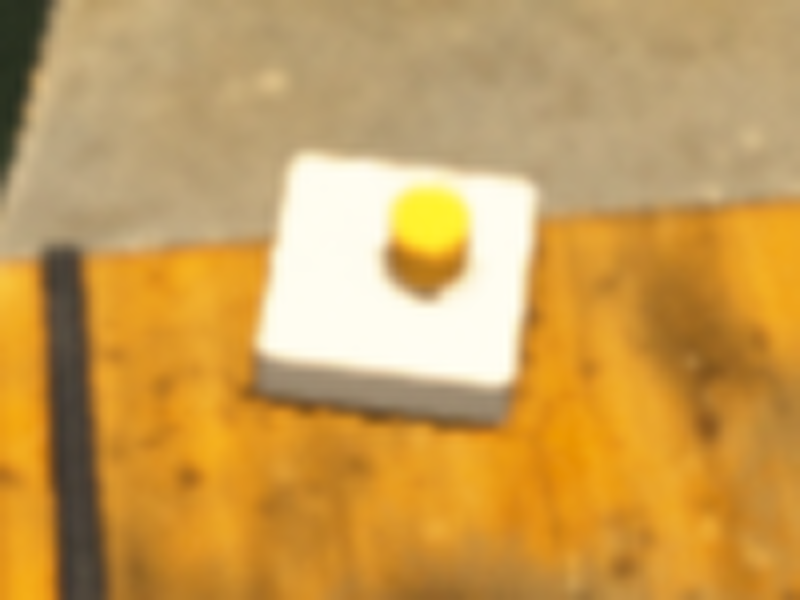

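View pics/t1.png

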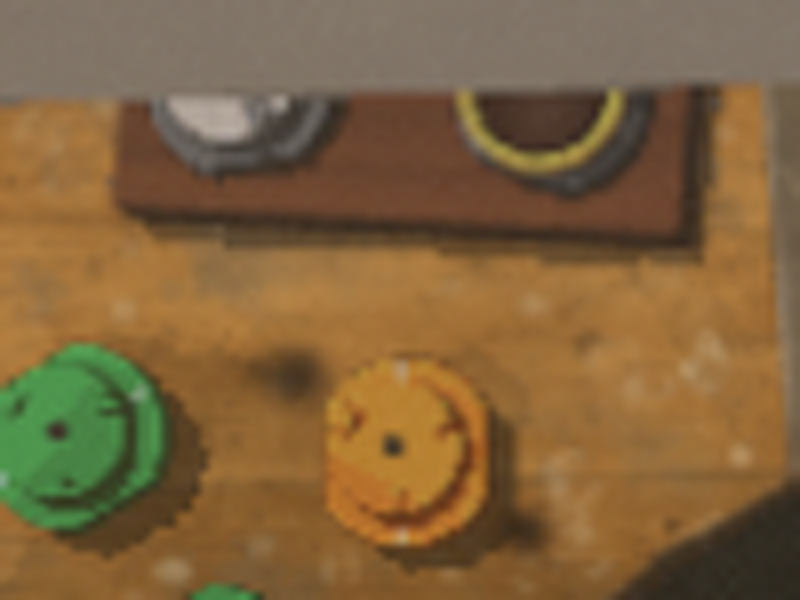

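Things that could be taken for the chuck head, by side pixel:
- grey-white jawed head in the far rack hole, (317,183)
- brass/brown plate head in the near rack hole, (318,206)
- green jawed heads, (248,190) and (275,178)
- orange jawed head, (275,203)

By the description it is the grey head in the far hole. The close crop shows its dark collar and a pale face with small jaws.

```bash
python3 - <<'E'
from h import *
c=imaging.camera("side"); t=imaging.camera("top")
def z(c,x,y,w,h,lo,hi):
    p=np.clip((c["pixels"][y:y+h,x:x+w].astype(float)-lo)/(hi-lo),0,1)*255
    return cv2.resize(p.astype(np.uint8),(400,300),interpolation=cv2.INTER_NEAREST)
a=z(c,297,168,40,30,0,255);b=z(c,297,168,40,30,20,140)
d=z(c,320,216,40,30,100,255); e=z(t,160,222,40,30,30,200)
cv2.imwrite("pics/q1.png",np.vstack([np.hstack([a,b]),np.hstack([d,e])]))
cv2.imwrite("pics/q2.png",np.vstack([np.hstack([z(t,257,222,40,30,30,200),z(t,360,222,40,30,30,255)]),np.hstack([z(c,312,328,40,30,50,255),z(c,312,328,40,30,200,255)])]))
E
```

```text
(no output)
```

View pics/q1.png

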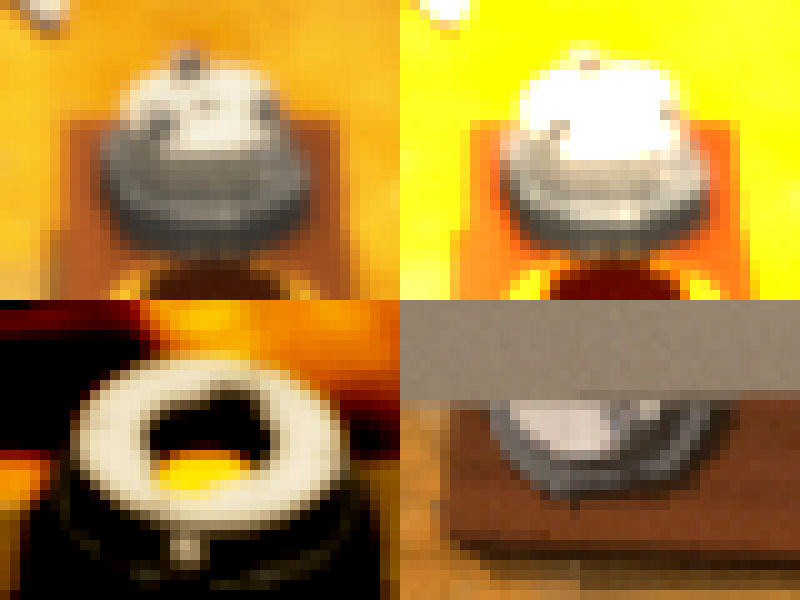

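View pics/q2.png

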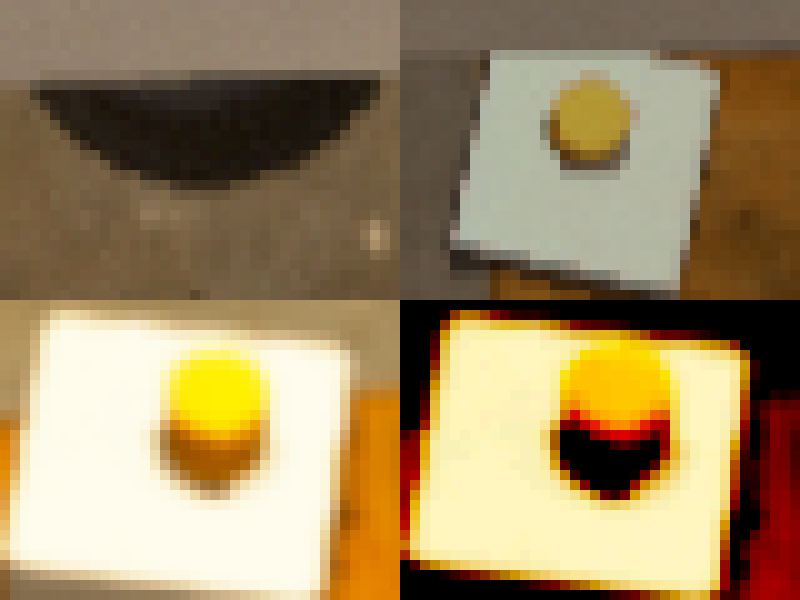

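```bash
python3 - <<'E'
from h import *
c=imaging.camera("side"); t=imaging.camera("top")
print("face side",onz(c,(317.0,177.8),66))
print("seal top",onz(t,(378.5,233.3),36),"side",onz(c,(333.3,336.8),36))
def mask(im,u,v,w,h,smax,vmax=400):
    s=8
    p=cv2.resize(im[v:v+h,u:u+w],None,fx=s,fy=s,interpolation=cv2.INTER_CUBIC)
    H=cv2.cvtColor(p,cv2.COLOR_BGR2HSV); m=((H[...,1]<smax)&(H[...,2]<vmax)).astype(np.uint8)*255
    return m,p,s
for n,k,(u,v,w,h) in(("t",t,(160,232,40,24)),("s",c,(297,168,40,27))):
    m,p,s=mask(k["pixels"],u,v,w,h,105)
    cs,_=cv2.findContours(m,cv2.RETR_EXTERNAL,cv2.CHAIN_APPROX_NONE)
    q=max(cs,key=cv2.contourArea); cv2.drawContours(p,[q],-1,(0,0,255),1); cv2.imwrite(f"pics/m{n}.png",cv2.resize(p,None,fx=2,fy=2))
    q=q[:,0]/s; q=(q+0.5/s-.5)+[u,v]
    np.save(f"q{n}.npy",q)
    C=onz(c,(317.0,177.8),66)
    rows={}
    for a in q:
        for z in (36,50):
            P=onz(k,a,z)-C; ang=int(np.degrees(np.arctan2(P[1],P[0]))//10*10); rows.setdefault(ang,{}).setdefault(z,[]).append(np.hypot(*P[:2]))
    print(n); print([(a,[round(float(np.mean(x)),1) for x in (rows[a].get(36,[0]),rows[a].get(50,[0]))]) for a in sorted(rows)])
E
python3 -c "
import cv2,numpy as np
a=cv2.imread('pics/mt.png');b=cv2.imread('pics/ms.png');cv2.imwrite('pics/mm.png',cv2.resize(np.vstack([a,b]),None,fx=.7,fy=.7))"
```

```text
face side [514.5011592  307.59565463  66.        ]
seal top [ 497.64845011 -196.91804609   36.        ] side [ 496.34037856 -200.2559309    36.        ]
t
[(-180, [24.4, 25.3]), (-170, [24.7, 24.8]), (-160, [24.9, 25.2]), (-150, [26.9, 27.7]), (-140, [27.1, 26.8]), (-130, [27.4, 26.1]), (-120, [28.2, 23.0]), (-110, [28.7, 20.3]), (-100, [21.1, 26.5]), (-90, [4.3, 0.0]), (-80, [0.8, 0.0]), (-70, [0.5, 0.0]), (-30, [0.2, 0.0]), (40, [0.3, 0.0]), (60, [0.6, 0.0]), (70, [1.1, 0.0]), (80, [31.4, 0.0]), (90, [42.8, 36.7]), (100, [34.1, 20.1]), (110, [33.1, 22.8]), (120, [31.6, 24.4]), (130, [30.9, 25.0]), (140, [30.1, 27.1]), (150, [28.5, 28.8]), (160, [25.7, 26.7]), (170, [24.4, 25.8])]
s
[(-180, [24.5, 27.3]), (-170, [24.6, 28.2]), (-160, [25.1, 30.2]), (-150, [26.7, 32.8]), (-140, [27.9, 36.4]), (-130, [27.3, 41.7]), (-120, [26.9, 46.2]), (-110, [27.5, 47.4]), (-100, [26.4, 47.2]), (-90, [26.1, 47.0]), (-80, [27.5, 45.8]), (-70, [27.3, 43.0]), (-60, [27.7, 39.1]), (-50, [27.5, 34.6]), (-40, [27.7, 31.6]), (-30, [27.6, 29.1]), (-20, [27.2, 27.1]), (-10, [27.4, 25.0]), (0, [28.6, 24.4]), (10, [30.0, 24.2]), (20, [31.9, 25.1]), (30, [34.0, 26.8]), (40, [37.6, 30.3]), (50, [44.0, 36.4]), (60, [55.6, 42.2]), (70, [65.6, 44.0]), (80, [69.0, 46.0]), (90, [65.6, 46.4]), (100, [56.7, 41.3]), (110, [44.9, 37.7]), (120, [39.8, 32.5]), (130, [35.8, 27.9]), (140, [31.4, 26.1]), (150, [28.3, 26.9]), (160, [26.6, 27.3]), (170, [25.2, 27.1])]
```

View pics/mm.png

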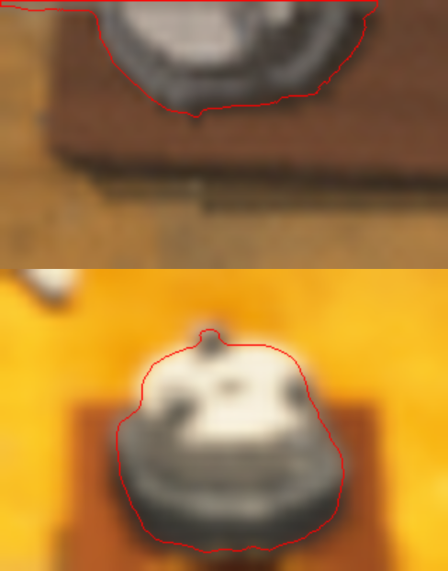

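```bash
python3 - <<'E'
from h import *
c=imaging.camera("side"); t=imaging.camera("top")
C=onz(c,(317.0,177.8),66)
for z in(66,69,72):
  for p in((188,65),(158,128),(268,110)):
    P=onz(c,(297+p[0]/10-.5,168+p[1]/10-.5),z)-C; print(z,p,round(np.hypot(*P[:2]),1),round(np.degrees(np.arctan2(P[1],P[0])),1))
a=onz(t,(177.4,241.8),43);b=onz(t,(187.6,239.8),43);d=b-a;print(a,b,np.degrees(np.arctan2(d[1],d[0])))
# rack edges in top: bottom edge of rack
for p in((165.5,246.5),(236.5,249.5)): print("rack",onz(t,p,36))
# orange & green check
for n,A in(("or",[(400,370),(400,540),(350,425),(455,450),(405,500),(392,445)]),):
    W=[onz(t,(150+x/8-.5,220+y/8-.5),50) for x,y in A]
    ctr=(W[0]+W[1])/2; print(n,ctr,[round(np.degrees(np.arctan2(*(w-ctr)[1::-1]))) for w in W])
# vice
for nm,k,p,z in(("neck top left",c,(320+7.2-.5,216+13.5-.5),84),("neck right",c,(320+34.2-.5,216+13.5-.5),84)): print(nm,onz(k,p,z))
E
```

```text
66 (188, 65) 19.7 98.0
66 (158, 128) 17.8 -140.3
66 (268, 110) 17.2 -16.2
69 (188, 65) 15.1 102.4
69 (158, 128) 21.4 -131.3
69 (268, 110) 18.6 -30.8
72 (188, 65) 10.6 110.5
72 (158, 128) 25.3 -125.0
72 (268, 110) 21.0 -42.8
[486.95567583 315.85247439  43.        ] [491.49716348 289.53918041  43.        ] -80.20762757120383
rack [476.72614136 348.3575902   36.        ]
rack [464.67861662 165.06751124  36.        ]
or [396.52694181 256.55925499  50.        ] [0, -180, 59, -86, -173, 39]
neck top left [512.66908028  64.09930354  84.        ]
neck right [573.38587599  58.98338169  84.        ]
```

```bash
python3 - <<'E'
from h import *
c=imaging.camera("side"); t=imaging.camera("top")
def rect(k,cx,cy,z,half,s,name,lo=0,hi=255):
    n=int(2*half*s); g=(np.arange(n)+.5)/s-half
    Y,X=np.meshgrid(g,g,indexing='ij')  # row -> down = -y
    P=np.stack([cx+X,cy-Y,np.full_like(X,z)],-1)
    uv=proj(k,P).astype(np.float32).reshape(n,n,2)
    r=cv2.remap(k["pixels"],uv[...,0],uv[...,1],cv2.INTER_CUBIC)
    r=(np.clip((r.astype(float)-lo)/(hi-lo),0,1)*255).astype(np.uint8)
    return r
r=rect(c,543,61.5,84,40,10,"v",100,255)
H=cv2.cvtColor(r,cv2.COLOR_BGR2HSV); m=((H[...,2]>150)&(H[...,1]<70)).astype(np.uint8)*255
cs,_=cv2.findContours(m,cv2.RETR_EXTERNAL,cv2.CHAIN_APPROX_NONE); q=max(cs,key=cv2.contourArea)
e=cv2.fitEllipse(q); print(e, cv2.minEnclosingCircle(q))
r2=r.copy(); cv2.drawContours(r2,[q],-1,(0,0,255),1)
cv2.imwrite("pics/v.png",r2[:800,:800][100:700])
E
```

```text
((444.26995849609375, 445.3769836425781), (426.6112365722656, 490.33294677734375), 29.332744598388672) ((443.7418212890625, 441.76446533203125), 271.1073303222656)
```

View pics/v.png

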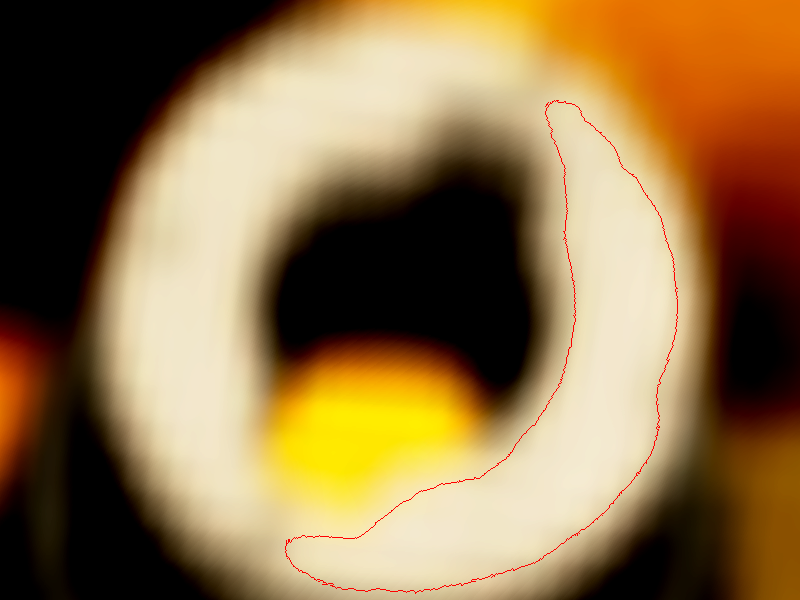

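View pics/g.png

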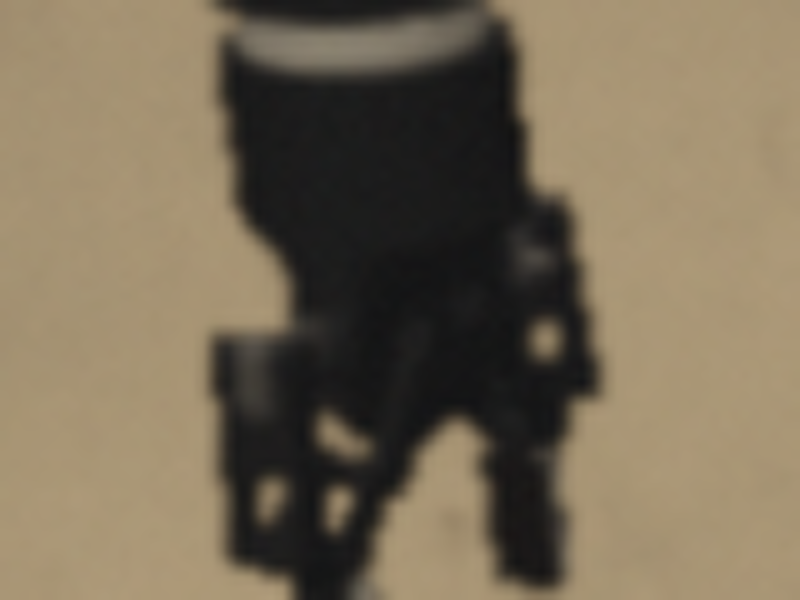

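```bash
python3 - <<'E'
from h import *
c=imaging.camera("side"); crop(c,170,60,60,45,"g2.png",10)
a=np.radians(64.5);d=np.array([np.cos(a),np.sin(a),0]);P=np.array([225.7,473.6,249.7])
for h in(0,-6,-19,-32): print(h,*[proj(c,[P+s*48*d+[0,0,h]]).round(1) for s in(-1,1)])
E
```

```text
0 [[195.1  98.4]] [[213.8  85.4]]
-6 [[195.4 100.6]] [[214.1  87.5]]
-19 [[196.2 105.2]] [[214.6  92. ]]
-32 [[196.9 109.8]] [[215.2  96.4]]
```

View pics/g2.png

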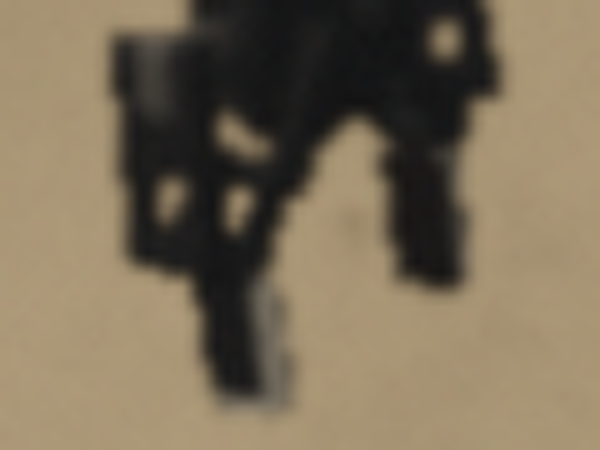

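The finger tips when open sit about 6 mm ahead of the TCP, so roughly 16 mm ahead at a 52 mm opening. Measured positions:
- **Chuck:** axis about (514.5, 307.6), lug axis at about 100°.
- **Vice:** centre about (543.2, 61), slot at about 64°.
- **Seal:** about (497, -198.5).

These agree with the given sizes: flat 25.7 mm from the axis, rim width 60.5 mm.

```bash
cat >> h.py <<'E'
from scipy.spatial.transform import Rotation as Ro
def plan(x,y,z,yaw):
    s=arm.get_state(); R=Ro.from_quat(s["tool_rot"]).as_matrix(); p=np.array(s["ee_pos"])
    y0=np.degrees(np.arctan2(R[1,0],R[0,0]))
    d=R.T@(np.array([x,y,z])-p); t=-(yaw-y0); 
    print("t",round(s["time_s"],2),"pos",p.round(1),"yaw",round(y0,1),"tilt",round(np.degrees(np.arccos(-R[2,2])),2),"F",np.round(s["contact_force"],1),"T",np.round(s["torque"],2),"gw",round(s["grip_width"],3),"j6",round(np.degrees(s["joints"][5]),1))
    print("shift",d.round(1),"turn rad",round(np.radians(t),3),"or",round(np.radians((t+180)%360-180),3))
E
python3 -c "
from h import *
plan(514.5,307.6,160,190)"
```

```text
t 0.7 pos [225.9 473.9 250.3] yaw 64.5 tilt 0.0 F [ 0.3  0.6 -0.3] T [-0.    0.    0.05] gw 0.999 j6 82.0
shift [-26.  332.1  90.3] turn rad -2.19 or -2.19
```

Request:
carry_out([
  [0, -26, 332, 90, -2.19],
  [0, -26, 332, 90, -2.19],
  [0, -26, 332, 90, -2.19],
  [0, -26, 332, 90, -2.19],
  [0, -26, 332, 90, -2.19],
  [0, -26, 332, 90, -2.19],
  [0, -26, 332, 90, -2.19],
  [0, -26, 332, 90, -2.19],
  [0, -26, 332, 90, -2.19],
  [0, -26, 332, 90, -2.19],
  [0, -26, 332, 90, -2.19],
  [0, -26, 332, 90, -2.19],
])

```text
time_s: 1.7
ee_pos: [514.9, 306.9, 159.7]
tool_rot: [0.282, 0.959, -0.0, -0.0]
contact_force: [-0.8, 0.6, -0.2]
grip_width: 1.001
```

```bash
python3 -c "
from h import *
plan(514.5,307.6,110,190)"
```

```text
t 1.7 pos [514.9 306.9 159.7] yaw 147.3 tilt 0.05 F [-0.8  0.6 -0.2] T [-0.    0.04  0.  ] gw 1.001 j6 -33.5
shift [ 0.7  0.5 49.7] turn rad -0.746 or -0.746
```

Request:
carry_out([
  [0, 0, 0, 20, -0.746],
  [0, 0, 0, 20, -0.746],
  [0, 0, 0, 40, -0.746],
  [0, 0, 0, 40, -0.746],
  [0, 0, 0, 40, -0.746],
  [0, 0, 0, 40, -0.746],
  [0, 0, 0, 40, -0.746],
  [0, 0, 0, 40, -0.746],
])

```text
time_s: 2.37
ee_pos: [514.4, 307.6, 120.3]
tool_rot: [-0.083, 0.997, -0.0, 0.0]
contact_force: [-0.8, -0.0, 0.1]
grip_width: 0.997
```

```bash
python3 -c "
from h import *
plan(514.5,307.6,54,190)
c=imaging.camera('side');crop(c,270,130,100,75,'s5.png',8)
t=imaging.camera('top');crop(t,140,210,80,60,'t5.png',8)"
```

```text
t 2.37 pos [514.4 307.6 120.3] yaw -170.5 tilt 0.0 F [-0.8 -0.   0.1] T [ 0.04 -0.02 -0.02] gw 0.997 j6 -75.6
shift [-0.1 -0.  66.3] turn rad -6.292 or -0.009
```

View pics/s5.png

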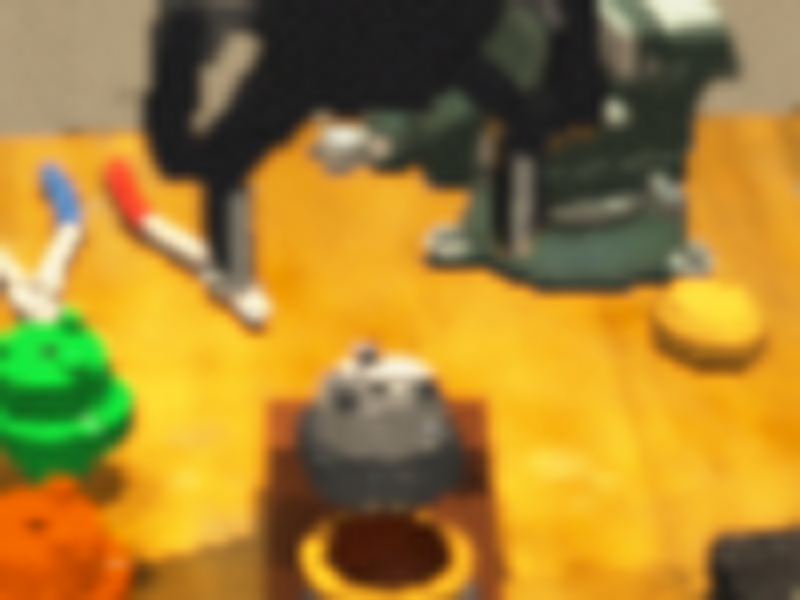

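The open fingers stand either side of the grey chuck, at crop columns 235 and 520, centred on it (380,430). I'll descend in two steps and close.

Request:
carry_out([
  [0, 0, 0, 30, 0],
  [0, 0, 0, 50, 0],
  [0, 0, 0, 60, 0],
  [0, 0, 0, 66, 0],
  [0, 0, 0, 66, 0],
  [0.2, 0, 0, 66, 0],
  [0.3, 0, 0, 66, 0],
])

```text
time_s: 3.05
ee_pos: [515.2, 308.0, 55.4]
tool_rot: [-0.085, 0.996, 0.0, 0.001]
contact_force: [0.0, 0.2, 1.2]
grip_width: 0.751
```

```bash
python3 -c "
from h import *
plan(514.5,307.6,54,190)
c=imaging.camera('side');crop(c,270,130,100,75,'s6.png',8)"
```

```text
t 3.05 pos [515.2 308.   55.4] yaw -170.3 tilt 0.1 F [0.  0.2 1.2] T [0.02 0.01 0.07] gw 0.751 j6 -75.8
shift [ 0.7 -0.3  1.4] turn rad -6.288 or -0.005
```

View pics/s6.png

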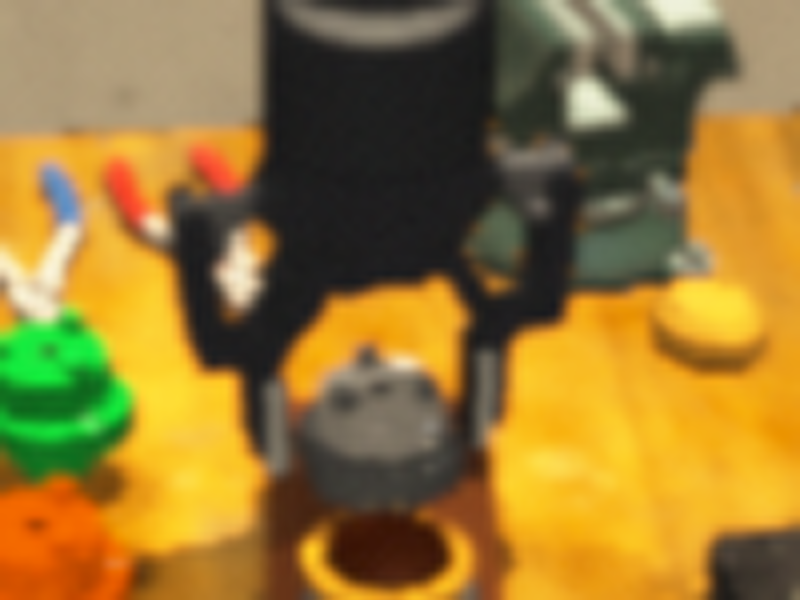

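The fingers stand clear on both sides of the collar. Closing now.

Request:
carry_out([
  [0.4, 0, 0, 1, 0],
  [0.6, 0, 0, 1, 0],
  [0.6, 0, 0, 1, 0],
  [0.6, 0, 0, 1, 0],
  [0.6, 0, 0, 1, 0],
  [0.6, 0, 0, 1, 0],
])

```text
time_s: 3.6
ee_pos: [515.6, 308.1, 55.1]
tool_rot: [-0.085, 0.996, 0.0, 0.001]
contact_force: [-0.3, -1.1, 10.6]
grip_width: 0.587
```

```bash
python3 -c "
from h import *
plan(514.5,307.6,54,190)
c=imaging.camera('side');crop(c,270,130,100,75,'s7.png',8)"
```

```text
t 3.6 pos [515.6 308.1  55.1] yaw -170.3 tilt 0.17 F [-0.3 -1.1 10.6] T [-0.15  0.21 -0.04] gw 0.587 j6 -75.8
shift [ 1.2 -0.3  1.1] turn rad -6.288 or -0.005
```

View pics/s7.png

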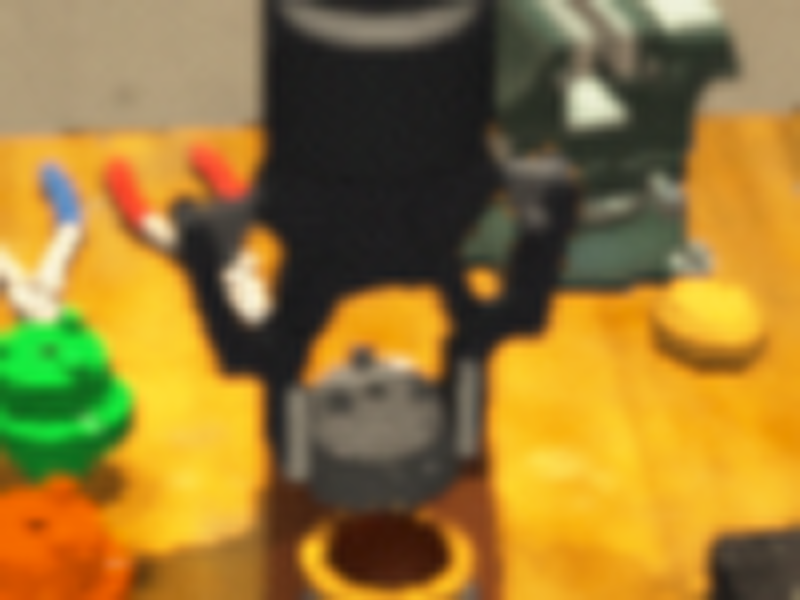

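Request:
carry_out([
  [0.8, 0, 0, -1, 0],
  [0.8, 0, 0, -1, 0],
  [0.8, 0, 0, -6, 0],
  [0.8, 0, 0, -12, 0],
  [0.8, 0, 0, -20, 0],
  [0.8, 0, 0, -35, 0],
  [0.8, 0, 0, -50, 0],
  [0.8, 0, 0, -70, 0],
  [0.8, 0, 0, -95, 0],
  [0.8, 0, 0, -105, 0],
  [0.8, 0, 0, -105, 0],
])

```text
time_s: 4.57
ee_pos: [515.9, 308.3, 161.2]
tool_rot: [-0.085, 0.996, 0.001, 0.002]
contact_force: [1.0, 0.1, -3.2]
grip_width: 0.59
```

```bash
python3 -c "
from h import *
plan(543.2,61,160,154)
c=imaging.camera('side');crop(c,270,100,100,75,'s8.png',8)"
```

```text
t 4.57 pos [515.9 308.3 161.2] yaw -170.3 tilt 0.28 F [ 1.   0.1 -3.2] T [ 0.02 -0.03  0.01] gw 0.59 j6 -75.8
shift [  14.9 -248.3    0.8] turn rad -5.66 or 0.624
```

View pics/s8.png

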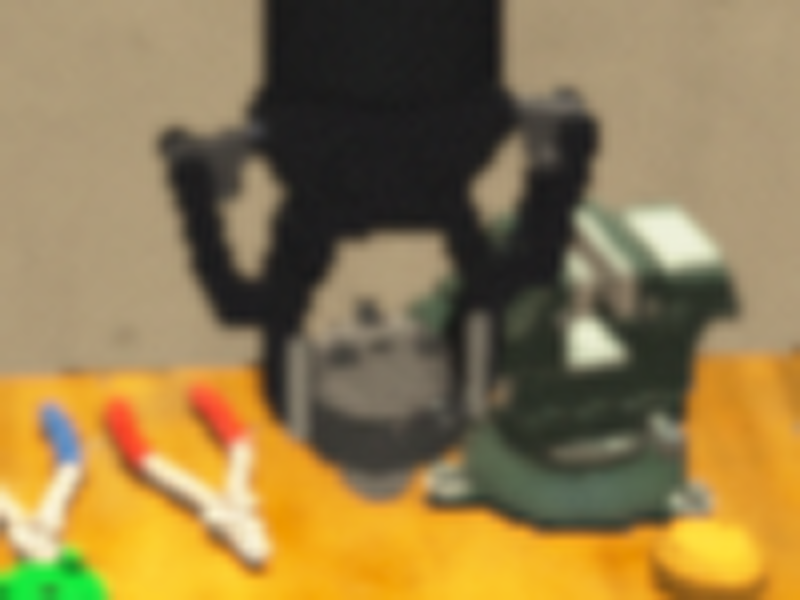

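The chuck is lifted clear: the shank nose is visible at crop (378,485), and the load reads -3.2 N. Moving over the vice.

Request:
carry_out([
  [0.8, 15, -248, 0, 0.624],
  [0.8, 15, -248, 0, 0.624],
  [0.8, 15, -248, 0, 0.624],
  [0.8, 15, -248, 0, 0.624],
  [0.8, 15, -248, 0, 0.624],
  [0.8, 15, -248, 0, 0.624],
  [0.8, 15, -248, 0, 0.624],
  [0.8, 15, -248, 0, 0.624],
  [0.8, 15, -248, 0, 0.624],
  [0.8, 15, -248, 0, 0.624],
])

```text
time_s: 5.45
ee_pos: [540.9, 61.5, 157.4]
tool_rot: [0.225, 0.974, -0.0, -0.001]
contact_force: [-0.3, -0.2, -3.5]
grip_width: 0.589
```

```bash
python3 -c "
from h import *
plan(543.2,61,160,154)
c=imaging.camera('side')
def z(x,y,w,h,lo,hi):
    p=np.clip((c['pixels'][y:y+h,x:x+w].astype(float)-lo)/(hi-lo),0,1)*255
    return cv2.resize(p.astype(np.uint8),(800,600),interpolation=cv2.INTER_CUBIC)
cv2.imwrite('pics/s9.png',z(300,180,80,60,0,200))
cv2.imwrite('pics/s10.png',z(315,210,50,37,120,255))"
```

```text
t 5.45 pos [540.9  61.5 157.4] yaw 154.0 tilt 0.09 F [-0.3 -0.2 -3.5] T [ 0.02 -0.01  0.03] gw 0.589 j6 -65.3
shift [-2.3  0.6 -2.6] turn rad 0.001 or 0.001
```

View pics/s9.png

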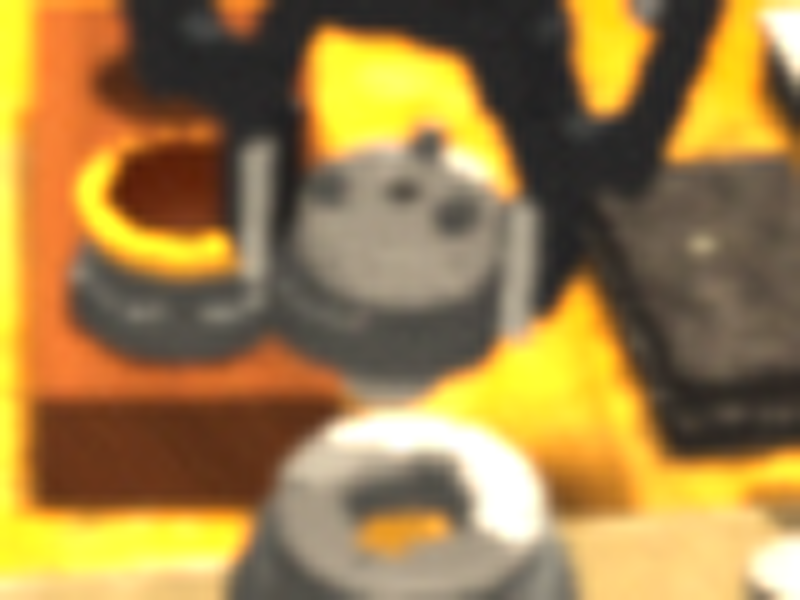

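View pics/s10.png

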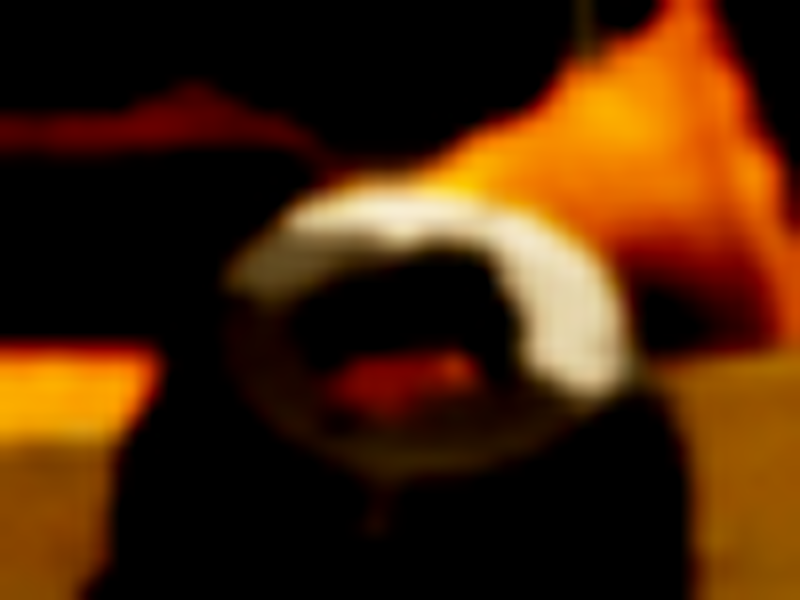

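```bash
python3 - <<'E'
from h import *
c=imaging.camera("side")
print("face",onz(c,(339.8,198.3),168.3))
half,s=40,10; n=800; g=(np.arange(n)+.5)/s-half
Y,X=np.meshgrid(g,g,indexing='ij')
uv=proj(c,np.stack([543.2+X,61-Y,np.full_like(X,84)],-1)).astype(np.float32).reshape(n,n,2)
r=cv2.remap(c["pixels"],uv[...,0],uv[...,1],cv2.INTER_CUBIC)
r=(np.clip((r.astype(float)-40)/(140),0,1)*255).astype(np.uint8)
for R in(300,155,205): cv2.circle(r,(400,400),R,(0,0,255),1)
for a in(42,64,86):
  for o in (0,180):
    A=np.radians(a+o); cv2.line(r,(int(400+150*np.cos(A)),int(400-150*np.sin(A))),(int(400+300*np.cos(A)),int(400-300*np.sin(A))),(0,255,0),1)
cv2.imwrite("pics/v2.png",cv2.resize(r,(600,600),interpolation=cv2.INTER_AREA))
E
```

```text
face [538.55068192  61.38446633 168.3       ]
```

View pics/v2.png

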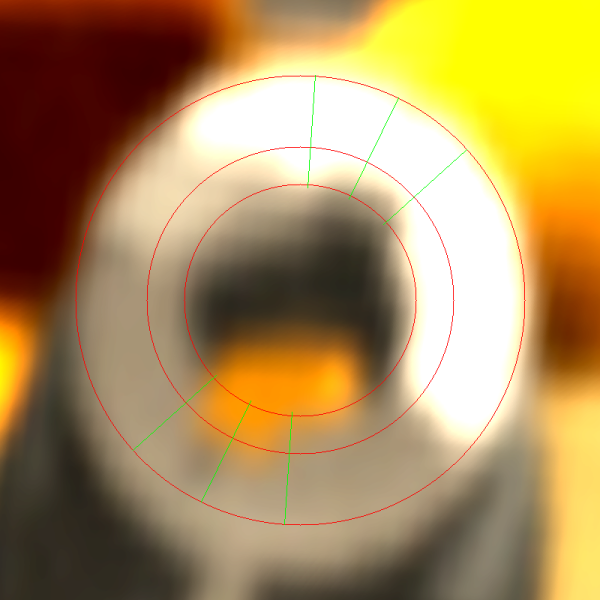

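```bash
python3 - <<'E'
from h import *
c=imaging.camera("side")
T=np.array([540.9,61.5,157.4]);x=np.array([-.899,.438,0]);y=np.array([.438,.899,0])
def cr(P): return ((proj(c,[P])[0]-[300,180]+.5)*10).round(0)
for nm,a in(("L",26),("R",-26)):
    print(nm,[ (w,cr(T+a*x+w*y+[0,0,-16])) for w in(-11,11)])
print("hole",cr(T+[0,0,10.9]),"face L/R",cr(T+[-22,0,10.9]),cr(T+[22,0,10.9]),cr(T+[0,-22,10.9]))
print("collar underside front",cr(T+[0,-30,-19.1]),"nose",cr(T+[0,-10,-41.1]), "nose L R",cr(T+[-10,0,-41.1]),cr(T+[10,0,-41.1]))
im=c["pixels"][180:240,300:380].astype(int)
for r in (20,24,28,31): print(r,im[r,20:62].sum(1)//3)
E
```

```text
L [(-11, array([279., 291.])), (11, array([312., 237.]))]
R [(-11, array([508., 343.])), (11, array([538., 287.]))]
hole [414. 187.] face L/R [312. 192.] [516. 183.] [428. 247.]
collar underside front [427. 384.] nose [410. 409.] nose L R [359. 384.] [449. 379.]
20 [ 46  43  37  50  93 117 100  58  32  47  84  96  92  93 104 112 118 117
 112 108 108 109 110  96  78  75  77  89 107 109  99 107 106  77  48  34
  30  30  29  39  59  66]
24 [152 160 144 104 104 118  98  64  53  70  92 106 109 112 118 122 123 122
 120 119 120 120 119 118 116 115 111 111 108  95  94 118 123  89  50  33
  30  29  34  38  36  39]
28 [ 68  65  64  64  75  86  72  65  69  66  61  67  79  88  98 111 118 121
 122 122 121 121 118 118 119 117 106  90  72  67  97 124 119  80  43  36
  60  91  94  70  44  40]
31 [ 83  95  95  87  77  67  58  54  54  58  63  69  72  74  77  79  84  75
  66  65  65  63  63  62  60  59  59  58  57  69 112 129 115  95  93 116
 138 145 141 118  85  56]
```

```bash
python3 -c "
from h import *
plan(546,61,130,154)"
```

```text
t 5.6 pos [541.2  61.8 158. ] yaw 154.1 tilt 0.03 F [-1.5 -0.1 -2.2] T [-0.01  0.04  0.02] gw 0.586 j6 -65.3
shift [-4.6  1.4 28. ] turn rad 0.002 or 0.002
```

Request:
carry_out([
  [0.8, -4.6, 1.4, 10, 0],
  [0.8, -4.6, 1.4, 20, 0],
  [0.8, -4.6, 1.4, 28, 0],
  [0.8, -4.6, 1.4, 28, 0],
  [0.8, -4.6, 1.4, 28, 0],
])

```text
time_s: 6.02
ee_pos: [545.5, 59.9, 129.3]
tool_rot: [0.225, 0.974, -0.0, -0.001]
contact_force: [0.3, -0.4, -2.1]
grip_width: 0.59
```

```bash
python3 -c "
from h import *
plan(546,61,130,154)
c=imaging.camera('side')
p=np.clip(c['pixels'][200:254,305:377].astype(float)/160,0,1)*255
cv2.imwrite('pics/s11.png',cv2.resize(p.astype(np.uint8),(800,600),interpolation=cv2.INTER_CUBIC))"
```

```text
t 6.02 pos [545.5  59.9 129.3] yaw 154.0 tilt 0.12 F [ 0.3 -0.4 -2.1] T [ 0.03 -0.01 -0.03] gw 0.59 j6 -65.3
shift [ 0.   1.2 -0.7] turn rad -0.0 or -0.0
```

View pics/s11.png

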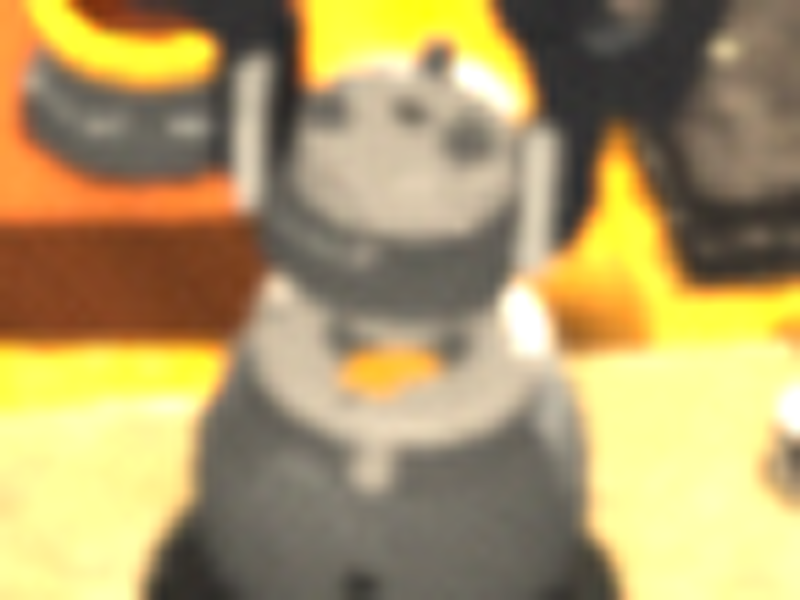

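```bash
python3 - <<'E'
from h import *
c=imaging.camera("side")
C=onz(c,(341.4,209.4),140.2);print("chuck",C)
m=onz(c,(337.1,222.5),124.2);print(m, np.hypot(*(m-C)[:2]),np.degrees(np.arctan2(*(m-C)[1::-1])))
def w(x,y,z): return onz(c,(305+x/11.11-.5,200+y/11.11-.5),z)
print("rim L,R,bottom",w(248,350,84),w(545,345,84),w(385,445,84))
print("face L,R",w(293,130,140),w(515,140,140))
print("bore near edge", w(435,385,84), w(385,397,84))
print("knob",w(370,465,75))
E
```

```text
chuck [542.94823024  59.36006404 140.2       ]
[530.87560547  34.53420018 124.2       ] 27.605647711940655 -115.93329489483493
rim L,R,bottom [512.13214732  56.93921609  84.        ] [572.17671756  53.48030411  84.        ] [535.69200543  25.01235307  84.        ]
face L,R [519.39851578  54.96405349 140.        ] [562.0027163   48.19881862 140.        ]
bore near edge [548.1703501   42.70090191  84.        ] [537.68312421  39.79868803  84.        ]
knob [533.68644122  29.74703364  75.        ]
```

The collar's bright line at crop (362,255) gives a lug axis at 64°, matching the slot, and the chuck is within about 1 mm of the bore axis. I'll lower it in small steps and watch the forces.

Request:
carry_out([
  [0.8, -0.4, 1.0, 2, 0],
  [0.8, -0.4, 1.0, 5, 0],
  [0.8, -0.4, 1.0, 8, 0],
  [0.8, -0.4, 1.0, 10, 0],
  [0.8, -0.4, 1.0, 12, 0],
  [0.8, -0.4, 1.0, 12, 0],
])

```text
time_s: 6.62
ee_pos: [546.8, 60.7, 117.9]
tool_rot: [0.225, 0.974, 0.0, -0.0]
contact_force: [-0.8, 0.9, -1.4]
grip_width: 0.589
```

```bash
python3 -c "
from h import *
plan(546,61,110,154)"
```

```text
t 6.62 pos [546.8  60.7 117.9] yaw 154.0 tilt 0.04 F [-0.8  0.9 -1.4] T [ 0.17  0.03 -0.02] gw 0.589 j6 -65.3
shift [ 0.9 -0.1  7.9] turn rad -0.0 or -0.0
```

Request:
carry_out([
  [0.8, 0, 0, 1, 0],
  [0.8, 0, 0, 2, 0],
  [0.8, 0, 0, 3, 0],
  [0.8, 0, 0, 4, 0],
  [0.8, 0, 0, 5, 0],
  [0.8, 0, 0, 5, 0],
])

```text
time_s: 7.12
ee_pos: [546.8, 61.1, 113.1]
tool_rot: [0.225, 0.974, 0.0, -0.0]
contact_force: [-1.7, 5.0, -1.2]
grip_width: 0.587
```

```bash
python3 -c "
from h import *
plan(546,61,103,154)"
```

```text
t 7.12 pos [546.8  61.1 113.1] yaw 154.0 tilt 0.07 F [-1.7  5.  -1.2] T [1.13 0.43 0.  ] gw 0.587 j6 -65.3
shift [ 0.7 -0.5 10.1] turn rad 0.0 or 0.0
```

Request:
carry_out([
  [0.8, 0.6, 0.8, 0, 0],
  [0.8, 0.6, 0.8, 1, 0],
  [0.8, 0.6, 0.8, 2, 0],
  [0.8, 0.6, 0.8, 3, 0],
  [0.8, 0.6, 0.8, 4, 0],
  [0.8, 0.6, 0.8, 4, 0],
])

```text
time_s: 7.62
ee_pos: [546.6, 61.5, 109.3]
tool_rot: [0.225, 0.974, -0.0, -0.0]
contact_force: [-3.6, 1.6, 1.8]
grip_width: 0.592
```

```bash
python3 -c "
from h import *
plan(546,61,103,154)"
```

```text
t 7.62 pos [546.6  61.5 109.3] yaw 154.0 tilt 0.03 F [-3.6  1.6  1.8] T [ 0.29  0.85 -0.09] gw 0.592 j6 -65.2
shift [ 0.4 -0.7  6.3] turn rad -0.0 or -0.0
```

Request:
carry_out([
  [0.8, 0.8, 0, 1, 0],
  [0.8, 0.8, 0, 2, 0],
  [0.8, 0.8, 0, 3, 0],
  [0.8, 0.8, 0, 4, 0],
  [0.8, 0.8, 0, 5, 0],
  [0.8, 0.8, 0, 5, 0],
])

```text
time_s: 8.12
ee_pos: [546.6, 61.6, 104.7]
tool_rot: [0.225, 0.974, -0.0, 0.001]
contact_force: [-2.0, -1.0, 6.1]
grip_width: 0.588
```

```bash
python3 -c "
from h import *
plan(546,61,103,154)"
```

```text
t 8.12 pos [546.6  61.6 104.7] yaw 154.0 tilt 0.08 F [-2.  -1.   6.1] T [-0.13  0.75 -0.07] gw 0.588 j6 -65.1
shift [ 0.3 -0.8  1.7] turn rad -0.001 or -0.001
```

Request:
carry_out([
  [0.8, 0.3, 0, 0.5, 0],
  [0.8, 0.3, 0, 1, 0],
  [0.8, 0.3, 0, 1.5, 0],
  [0.8, 0.3, 0, 2, 0],
  [0.8, 0.3, 0, 2, 0],
])

```text
time_s: 8.53
ee_pos: [546.6, 61.6, 103.2]
tool_rot: [0.225, 0.974, -0.0, 0.001]
contact_force: [-3.8, -1.4, 9.9]
grip_width: 0.59
```

```bash
python3 -c "
from h import *
plan(546,61,103,154)"
```

```text
t 8.53 pos [546.6  61.6 103.2] yaw 154.0 tilt 0.11 F [-3.8 -1.4  9.9] T [-0.19  0.88 -0.03] gw 0.59 j6 -65.1
shift [ 0.3 -0.8  0.2] turn rad -0.001 or -0.001
```

Request:
carry_out([
  [0.8, 0.2, 0, 1, 0],
  [0.8, 0, 0, 1, 0.08],
  [0.8, -0.2, 0, 1, 0.16],
  [0.8, -0.4, -0.1, 1, 0.24],
  [0.8, -0.6, -0.1, 1, 0.32],
  [0.8, -0.8, -0.2, 1, 0.4],
  [0.8, -0.8, -0.2, 1, 0.4],
])

```text
time_s: 9.12
ee_pos: [547.5, 62.2, 103.1]
tool_rot: [0.416, 0.909, 0.001, 0.001]
contact_force: [-6.9, 4.1, 19.8]
grip_width: 0.588
```

```bash
python3 -c "
from h import *
plan(546,61,103,79)"
```

```text
t 9.12 pos [547.5  62.2 103.1] yaw 130.8 tilt 0.17 F [-6.9  4.1 19.8] T [ 0.87  1.37 -0.15] gw 0.588 j6 -42.0
shift [ 0.  -1.9  0.1] turn rad 0.904 or 0.904
```

Request:
carry_out([
  [0.8, 0.5, -0.3, 0, 0.08],
  [0.8, 0.3, -0.3, 0, 0.16],
  [0.8, 0.1, -0.4, 0, 0.24],
  [0.8, -0.1, -0.4, 0, 0.32],
  [0.8, -0.3, -0.5, 0, 0.4],
  [0.8, -0.5, -0.6, 0, 0.48],
  [0.8, -0.5, -0.6, 0, 0.48],
])

```text
time_s: 9.7
ee_pos: [547.1, 62.1, 103.1]
tool_rot: [0.62, 0.784, 0.002, 0.0]
contact_force: [-7.2, 6.9, 21.3]
grip_width: 0.593
```

```bash
python3 -c "
from h import *
plan(546,61,103,79)"
```

```text
t 9.7 pos [547.1  62.1 103.1] yaw 103.3 tilt 0.2 F [-7.2  6.9 21.3] T [ 1.41  1.61 -0.07] gw 0.593 j6 -14.6
shift [-0.8 -1.4  0.1] turn rad 0.425 or 0.425
```

Request:
carry_out([
  [0.8, 0.6, -0.6, 0, 0.07],
  [0.8, 0.5, -0.6, 0, 0.14],
  [0.8, 0.4, -0.7, 0, 0.21],
  [0.8, 0.2, -0.7, 0, 0.28],
  [0.8, 0.1, -0.8, 0, 0.35],
  [0.8, -0.1, -0.8, 0, 0.42],
  [0.8, -0.1, -0.8, 0, 0.42],
])

```text
time_s: 10.28
ee_pos: [546.9, 62.1, 103.1]
tool_rot: [0.77, 0.638, 0.002, -0.0]
contact_force: [-6.0, 8.7, 20.4]
grip_width: 0.592
```

```bash
python3 -c "
from h import *
plan(546,61,103,79)"
```

```text
t 10.28 pos [546.9  62.1 103.1] yaw 79.3 tilt 0.26 F [-6.   8.7 20.4] T [ 1.75  1.26 -0.09] gw 0.592 j6 9.4
shift [-1.2 -0.6  0.1] turn rad 0.006 or 0.006
```

Request:
carry_out([
  [0.8, 0.5, -0.6, 0, 0.03],
  [0.8, 0.7, -0.7, 0, 0.06],
  [0.8, 0.7, -0.8, 0, 0.09],
  [0.8, 0.7, -0.8, 0, 0.09],
])

```text
time_s: 10.62
ee_pos: [546.8, 62.4, 103.1]
tool_rot: [0.797, 0.604, 0.002, 0.001]
contact_force: [-3.6, 7.7, 17.0]
grip_width: 0.59
```

```bash
python3 -c "
from h import *
plan(546,61,103,79)"
```

```text
t 10.62 pos [546.8  62.4 103.1] yaw 74.3 tilt 0.28 F [-3.6  7.7 17. ] T [1.35 0.75 0.02] gw 0.59 j6 14.5
shift [-1.5 -0.4  0.1] turn rad -0.082 or -0.082
```

Request:
carry_out([
  [0.8, 0.4, -0.3, 0, 0.03],
  [0.8, 0.4, -0.3, 0, 0.06],
  [0.8, 0.4, -0.3, 0, 0.09],
  [0.8, 0.4, -0.3, 0, 0.09],
])

```text
time_s: 10.95
ee_pos: [546.8, 62.7, 103.2]
tool_rot: [0.823, 0.567, 0.002, 0.001]
contact_force: [-2.0, 6.3, 16.4]
grip_width: 0.592
```

```bash
python3 -c "
from h import *
plan(546,61,103,79)"
```

```text
t 10.95 pos [546.8  62.7 103.2] yaw 69.1 tilt 0.29 F [-2.   6.3 16.4] T [1.16 0.61 0.05] gw 0.592 j6 19.7
shift [-1.9 -0.2  0.1] turn rad -0.172 or -0.172
```

```bash
python3 -c "
from h import *
c=imaging.camera('side')
p=np.clip(c['pixels'][200:254,305:377].astype(float)/160,0,1)*255
cv2.imwrite('pics/s12.png',cv2.resize(p.astype(np.uint8),(800,600),interpolation=cv2.INTER_CUBIC))"
```

```text
(no output)
```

View pics/s12.png

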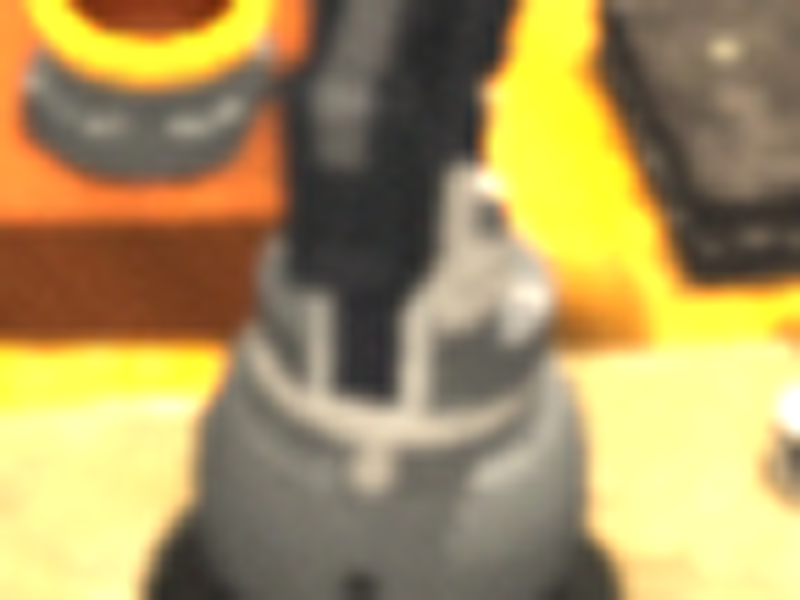

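```bash
python3 -c "
from h import *
c=imaging.camera('side')
b=np.array([-1.5,1.9,0])
for u in((351.8,226.0),(352.3,225.5)):
  P=onz(c,u,98)-b; d=P-np.array([545.4,59.5,98]); print(P,np.hypot(*d[:2]),np.degrees(np.arctan2(d[1],d[0])))
"
```

```text
[568.73008602  50.74377484  98.        ] 24.91915714718774 -20.572068812853757
[570.12161799  52.4310944   98.        ] 25.712406004036364 -15.957364800158356
```

Request:
carry_out([
  [0.8, 0.2, -0.2, 0, 0.03],
  [0.8, 0.3, -0.3, 0, 0.06],
  [0.8, 0.3, -0.3, 0, 0.09],
  [0.8, 0.3, -0.3, 0, 0.09],
])

```text
time_s: 11.38
ee_pos: [546.8, 62.7, 103.2]
tool_rot: [0.848, 0.53, 0.002, 0.001]
contact_force: [-2.1, 4.4, 14.9]
grip_width: 0.589
```

```bash
python3 -c "
from h import *
plan(546,61,103,79)"
```

```text
t 11.38 pos [546.8  62.7 103.2] yaw 64.0 tilt 0.29 F [-2.1  4.4 14.9] T [0.82 0.47 0.54] gw 0.589 j6 24.9
shift [-1.9  0.1  0.2] turn rad -0.262 or -0.262
```

Clear stop torque (0.54 N m) after 90° of turn. I'll back off about 6° into the middle of the notch and let it rise.

Request:
carry_out([
  [0.8, 0, 0, 0, -0.05],
  [0.8, 0, 0, 0, -0.1],
  [0.8, 0, 0, -1, -0.1],
  [0.8, 0, 0, -2, -0.1],
  [0.8, 0, 0, -3, -0.1],
  [0.8, 0, 0, -4, -0.1],
  [0.8, 0, 0, -4.5, -0.1],
  [0.8, 0, 0, -4.5, -0.1],
])

```text
time_s: 12.05
ee_pos: [546.2, 62.5, 106.7]
tool_rot: [0.82, 0.572, 0.002, 0.001]
contact_force: [1.3, 3.4, 5.3]
grip_width: 0.59
```

```bash
python3 -c "
from h import *
plan(546,61,107,70)"
```

```text
t 12.05 pos [546.2  62.5 106.7] yaw 69.8 tilt 0.2 F [1.3 3.4 5.3] T [ 0.78 -0.38  0.03] gw 0.59 j6 19.1
shift [-1.5  0.3 -0.3] turn rad -0.004 or -0.004
```

Request:
carry_out([
  [0.8, 0, 0, -0.6, 0],
  [0.8, 0, 0, -1.2, 0],
  [0.8, 0, 0, -1.2, 0],
])

```text
time_s: 12.3
ee_pos: [546.2, 62.5, 107.0]
tool_rot: [0.82, 0.572, 0.001, 0.0]
contact_force: [5.1, 3.8, -3.4]
grip_width: 0.592
```

```bash
python3 -c "
from h import *
plan(546,61,107,70)"
```

```text
t 12.3 pos [546.2  62.5 107. ] yaw 69.8 tilt 0.17 F [ 5.1  3.8 -3.4] T [ 0.9  -1.23  0.01] gw 0.592 j6 19.1
shift [-1.4  0.3 -0. ] turn rad -0.004 or -0.004
```

It is locked: the head stops 3.8 mm above the pressed position and resists further lifting. Releasing and rising.

Request:
carry_out([
  [0.8, 0, 0, 0.7, 0],
  [0.3, 0, 0, 0.7, 0],
  [0.1, 0, 0, 0.7, 0],
  [0.1, 0, 0, 0.7, 0],
  [0.1, 0, 0, -5, 0],
  [0.1, 0, 0, -40, 0],
  [0.1, 0, 0, -80, 0],
  [0.1, 0, 0, -90, 0],
])

```text
time_s: 12.97
ee_pos: [546.8, 62.0, 202.5]
tool_rot: [0.82, 0.572, 0.002, 0.002]
contact_force: [0.7, 0.1, 1.4]
grip_width: 0.899
```

```bash
python3 -c "
from h import *
plan(498.5,-200.5,90,70)
c=imaging.camera('side')
p=np.clip(c['pixels'][200:254,305:377].astype(float)/200,0,1)*255
cv2.imwrite('pics/s13.png',cv2.resize(p.astype(np.uint8),(800,600),interpolation=cv2.INTER_CUBIC))"
```

```text
t 12.97 pos [546.8  62.  202.5] yaw 69.8 tilt 0.37 F [0.7 0.1 1.4] T [ 0.02 -0.09  0.03] gw 0.899 j6 19.1
shift [-263.2   44.9  112.3] turn rad -0.004 or -0.004
```

View pics/s13.png

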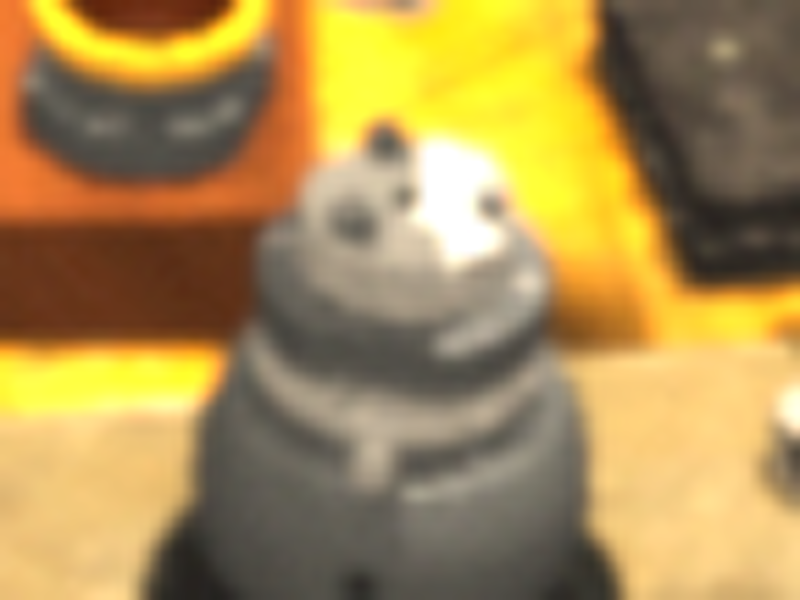

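```bash
python3 - <<'E'
from h import *
c=imaging.camera('side');t=imaging.camera('top')
print(onz(c,(340.95,217.05),117.7))
# seal refine: top disc masks
def blob(k,u,v,w,h,lo,hi):
    s=8;p=cv2.resize(k['pixels'][v:v+h,u:u+w],None,fx=s,fy=s,interpolation=cv2.INTER_CUBIC)
    H=cv2.cvtColor(p,cv2.COLOR_BGR2HSV);m=cv2.inRange(H,lo,hi)
    n,l,st,ce=cv2.connectedComponentsWithStats(m);i=1+np.argmax(st[1:,4]);x=st[i]
    print(x[:4]/s,ce[i]/s+[u-.5,v-.5]); 
    return (x[0]+x[2]/2)/s+u-.5,(x[1]+x[3]/2)/s+v-.5
a=blob(c,322,330,24,20,(20,100,200),(40,255,255));print("side",a,onz(c,a,36))
b=blob(t,368,225,20,18,(20,90,130),(40,255,255));print("top",b,onz(t,b,36))
# two-ray
o1,d1=ray(c,a);o2,d2=ray(t,b);A=np.stack([d1,-d2],1);s=np.linalg.lstsq(A,o2-o1,rcond=None)[0];print(o1+s[0]*d1,o2+s[1]*d2)
# block corners from top & side
E
```

```text
[543.23957918  61.56781516 117.7       ]
[ 6.625  3.375 10.     9.125] [333.25658317 337.38094091]
side (np.float64(333.125), np.float64(337.4375)) [ 495.82779591 -201.71488892   36.        ]
[7.    4.875 8.125 8.   ] [378.68942601 233.28750423]
top (np.float64(378.5625), np.float64(233.375)) [ 497.45035384 -197.06842776   36.        ]
[ 496.47719825 -197.81766146   30.93786539] [ 498.33565161 -197.69646676   31.26958459]
```

The chuck sits level in the vice, with its face hole at crop (405,195). Now to the blank.

```bash
python3 -c "
from h import *
plan(498,-198.3,100,0)
"
```

```text
t 13.12 pos [545.3  62.  198.2] yaw 69.7 tilt 0.14 F [ 0.   0.2 -1.1] T [-0.02  0.01 -0.02] gw 0.902 j6 19.1
shift [-260.7   45.5   98.1] turn rad 1.217 or 1.217
```

Request:
carry_out([
  [0.35, -40, 7, 0, 0.12],
  [0.35, -80, 14, 0, 0.24],
  [0.35, -260.7, 45.5, 60, 1.217],
  [0.35, -260.7, 45.5, 60, 1.217],
  [0.35, -260.7, 45.5, 60, 1.217],
  [0.35, -260.7, 45.5, 60, 1.217],
  [0.35, -260.7, 45.5, 98, 1.217],
  [0.35, -260.7, 45.5, 98, 1.217],
  [0.35, -260.7, 45.5, 98, 1.217],
  [0.35, -260.7, 45.5, 98, 1.217],
  [0.35, -260.7, 45.5, 98, 1.217],
  [0.35, -260.7, 45.5, 98, 1.217],
])

```text
time_s: 14.12
ee_pos: [496.3, -197.8, 98.0]
tool_rot: [1.0, 0.002, -0.001, -0.0]
contact_force: [-0.6, 0.1, -0.2]
grip_width: 0.649
```

```bash
python3 -c "
from h import *
plan(498,-198.3,70,0)
c=imaging.camera('side');crop(c,290,280,80,60,'s14.png',10)
t=imaging.camera('top');crop(t,350,215,60,45,'t14.png',10)
"
```

```text
t 14.12 pos [ 496.3 -197.8   98. ] yaw 0.2 tilt 0.11 F [-0.6  0.1 -0.2] T [-0.02 -0.04  0.04] gw 0.649 j6 60.2
shift [ 1.7  0.5 28. ] turn rad 0.004 or 0.004
```

View pics/s14.png

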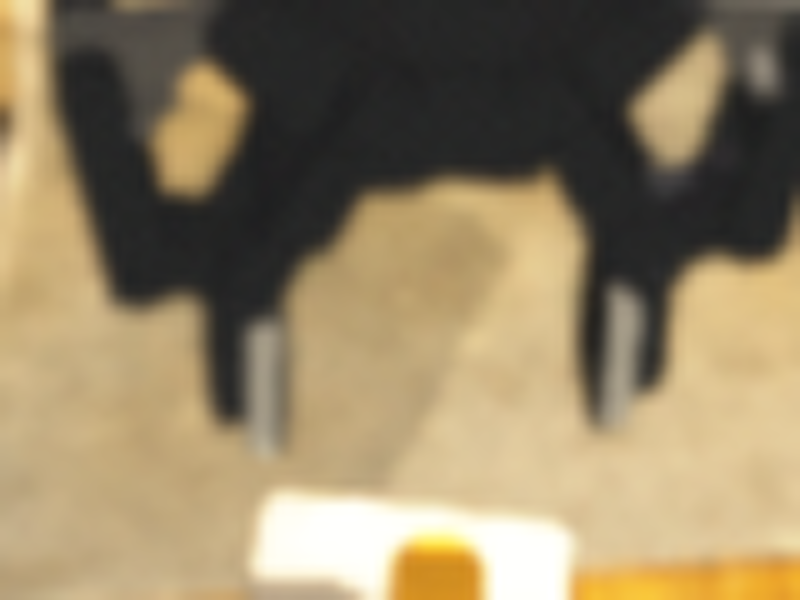

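Request:
carry_out([
  [0.35, 1, 0.5, 15, 0],
  [0.35, 1.5, 0.5, 28, 0],
  [0.35, 1.5, 0.5, 40, 0],
  [0.35, 1.5, 0.5, 47, 0],
  [0.35, 1.5, 0.5, 50, 0],
  [0.35, 1.5, 0.5, 50, 0],
])

```text
time_s: 14.72
ee_pos: [498.3, -198.4, 48.6]
tool_rot: [1.0, 0.001, -0.0, -0.0]
contact_force: [-0.3, 0.6, -0.1]
grip_width: 0.652
```

```bash
python3 -c "
from h import *
plan(498,-198.3,47,0)
c=imaging.camera('side');crop(c,290,300,80,60,'s15.png',10)
"
```

```text
t 14.72 pos [ 498.3 -198.4   48.6] yaw 0.1 tilt 0.06 F [-0.3  0.6 -0.1] T [ 0.01  0.03 -0.02] gw 0.652 j6 60.4
shift [-0.3 -0.1  1.6] turn rad 0.002 or 0.002
```

View pics/s15.png

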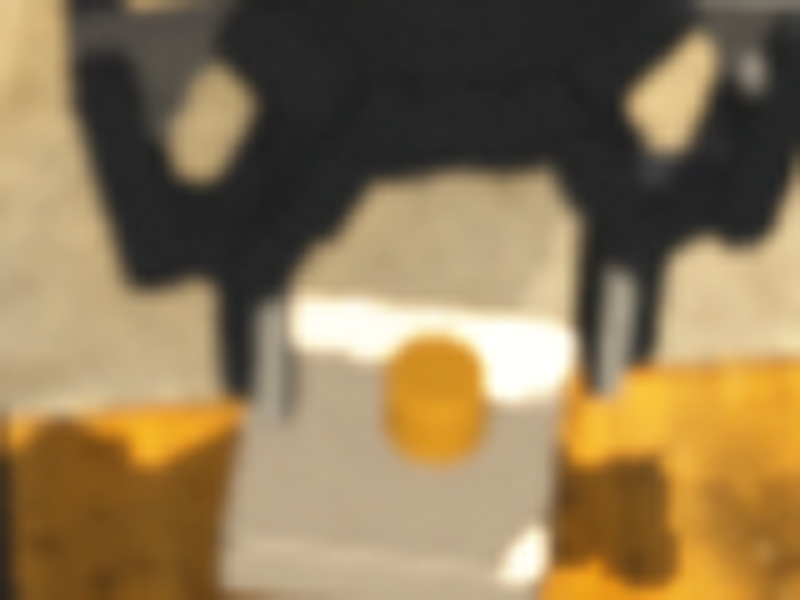

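Request:
carry_out([
  [0.5, -0.4, 0, 0.8, 0],
  [0.65, -0.4, 0, 0.8, 0],
  [0.9, -0.4, 0, 0.8, 0],
  [0.9, -0.4, 0, 0.8, 0],
  [0.9, -0.4, 0, 0.8, 0],
  [0.9, -0.4, 0, 0.8, 0],
  [0.9, -0.4, 0, 0.8, 0],
  [0.9, -0.4, 0, 0.8, 0],
])

```text
time_s: 15.43
ee_pos: [498.5, -198.9, 49.0]
tool_rot: [1.0, 0.0, 0.0, 0.0]
contact_force: [-1.4, 0.5, 5.8]
grip_width: 0.193
```

```bash
python3 -c "
from h import *
plan(498,-198.3,47,0)
c=imaging.camera('side');crop(c,290,300,80,60,'s16.png',10)
"
```

```text
t 15.43 pos [ 498.5 -198.9   49. ] yaw 0.0 tilt 0.05 F [-1.4  0.5  5.8] T [ 0.17  0.32 -0.01] gw 0.193 j6 60.4
shift [-0.5 -0.6  2. ] turn rad 0.001 or 0.001
```

View pics/s16.png

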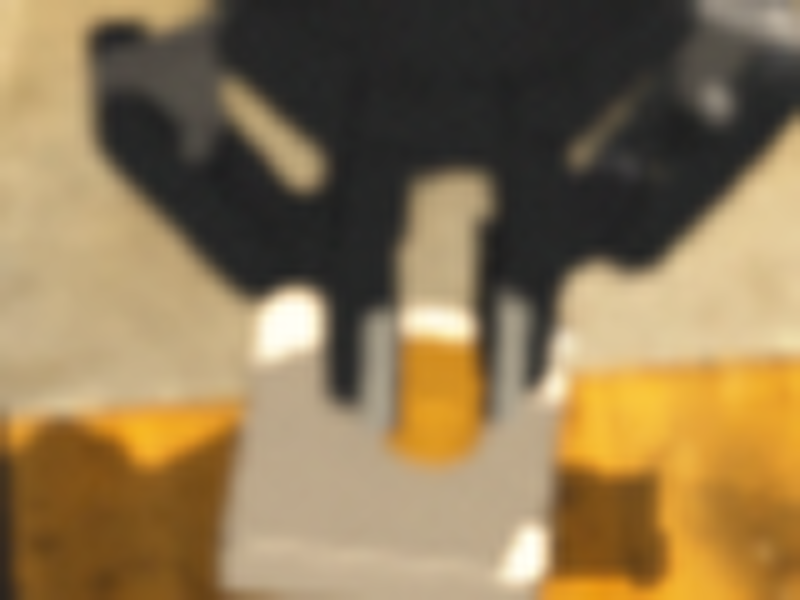

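```bash
python3 -c "
from h import *
plan(545.5,61.8,190,0)
"
```

```text
t 15.48 pos [ 498.5 -198.9   49. ] yaw 0.0 tilt 0.06 F [-1.4  1.4  5.3] T [0.15 0.35 0.  ] gw 0.186 j6 60.4
shift [  47.2 -260.6 -141.1] turn rad 0.001 or 0.001
```

Request:
carry_out([
  [0.9, 0, 0, -3, 0],
  [0.9, 0, 0, -8, 0],
  [0.9, 0, 0, -20, 0],
  [0.9, 0, 0, -45, 0],
  [0.9, 0, 0, -80, 0],
  [0.9, 0, 0, -120, 0],
  [0.9, 0, 0, -140, 0],
  [0.9, 0, 0, -140, 0],
])

```text
time_s: 16.15
ee_pos: [500.7, -200.0, 193.6]
tool_rot: [1.0, 0.0, 0.004, 0.002]
contact_force: [0.7, -0.2, -0.1]
grip_width: 0.185
```

```bash
python3 -c "
from h import *
plan(545.5,61.8,185,0)
"
```

```text
t 16.15 pos [ 500.7 -200.   193.6] yaw 0.0 tilt 0.48 F [ 0.7 -0.2 -0.1] T [-0.06 -0.02 -0.  ] gw 0.185 j6 60.4
shift [  44.9 -261.8    7.8] turn rad 0.001 or 0.001
```

Request:
carry_out([
  [0.9, 45, -261, 4, 0],
  [0.9, 45, -261, 4, 0],
  [0.9, 45, -261, 4, 0],
  [0.9, 45, -261, 4, 0],
  [0.9, 45, -261, 4, 0],
  [0.9, 45, -261, 4, 0],
  [0.9, 45, -261, 4, 0],
  [0.9, 45, -261, 4, 0],
  [0.9, 45, -261, 4, 0],
  [0.9, 45, -261, 4, 0],
  [0.9, 45, -261, 4, 0],
])

```text
time_s: 17.07
ee_pos: [542.9, 61.1, 184.0]
tool_rot: [1.0, -0.001, -0.0, 0.0]
contact_force: [-1.2, 0.4, -0.0]
grip_width: 0.185
```

```bash
python3 -c "
from h import *
plan(545.5,61.8,163,0)
c=imaging.camera('side');crop(c,300,170,80,60,'s17.png',10)
"
```

```text
t 17.07 pos [542.9  61.1 184. ] yaw -0.1 tilt 0.03 F [-1.2  0.4 -0. ] T [-0.02  0.   -0.  ] gw 0.185 j6 88.8
shift [ 2.6 -0.7 21. ] turn rad -0.001 or -0.001
```

View pics/s17.png

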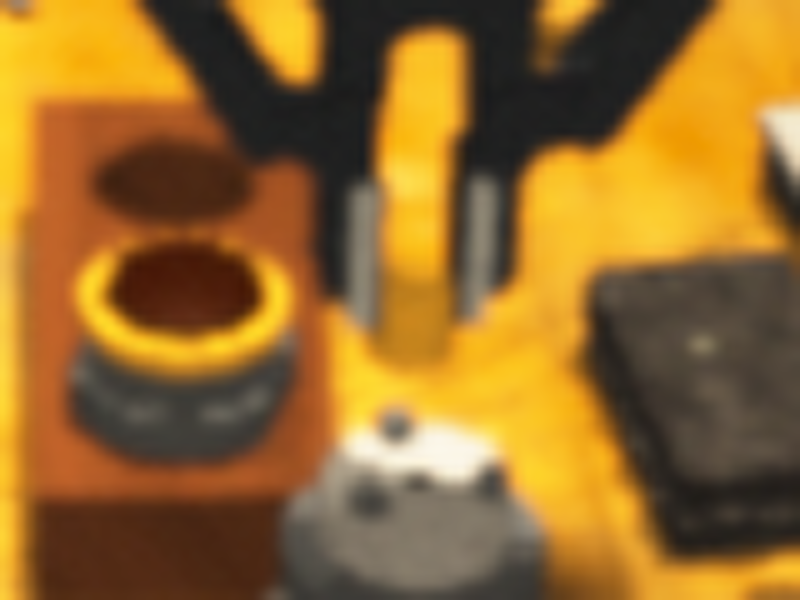

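```bash
python3 - <<'E'
from h import *
c=imaging.camera('side')
w=lambda x,y,z: onz(c,(300+x/10-.5,170+y/10-.5),z)
print("chuck",w(417,480,117.7)); 
print("seal bottom near",w(415,362,153)+[0,10,0])
E
```

```text
chuck [543.56498014  59.89474401 117.7       ]
seal bottom near [540.97610939  65.43833814 153.        ]
```

Request:
carry_out([
  [0.9, 0.5, 0, 8, 0],
  [0.9, 1, 0, 16, 0],
  [0.9, 1, 0, 22, 0],
  [0.9, 1, 0, 24, 0],
  [0.9, 1, 0, 24, 0],
])

```text
time_s: 17.58
ee_pos: [543.4, 62.2, 159.1]
tool_rot: [1.0, 0.0, -0.001, -0.0]
contact_force: [-0.2, -0.7, -0.9]
grip_width: 0.19
```

```bash
python3 -c "
from h import *
plan(545.5,61.8,149,0)
c=imaging.camera('side');crop(c,310,185,60,45,'s18.png',13)
"
```

```text
t 17.58 pos [543.4  62.2 159.1] yaw 0.0 tilt 0.11 F [-0.2 -0.7 -0.9] T [-0.    0.01  0.02] gw 0.19 j6 88.9
shift [ 2.1  0.4 10.1] turn rad 0.0 or 0.0
```

View pics/s18.png

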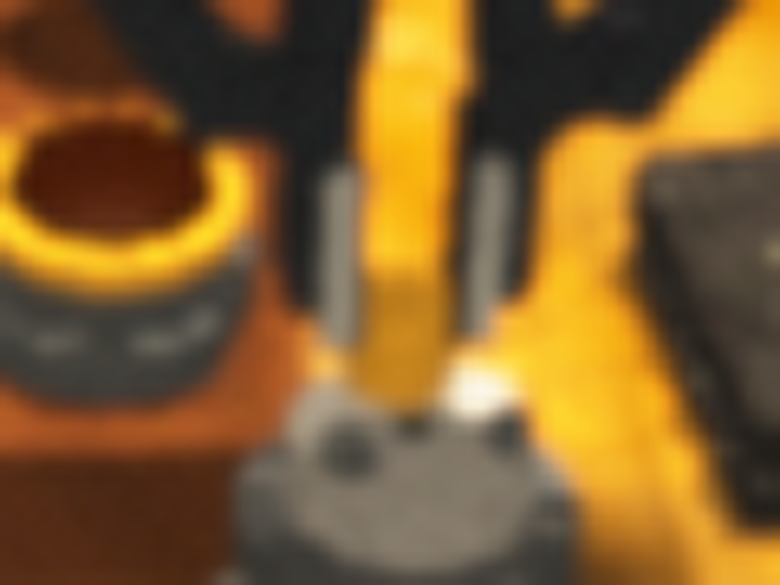

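```bash
python3 - <<'E'
from h import *
c=imaging.camera('side')
w=lambda x,y,z: onz(c,(310+x/13-.5,185+y/13-.5),z)
print("chuck hole",w(415,425,117.7),"face L R front",w(292,450,117.7),w(535,450,117.7),w(415,568,114)+[0,22,0]); 
print("seal bottom near",w(402,415,128.1)+[0,10,0], "pads corner z-19",w(345,350,140),w(478,340,140))
T=np.array([543.4,62.2,159.1])
for n,P in(("pad tipL near",T+[-10,-11,-19]),("R",T+[10,-11,-19]),("seal bot near",T+[0,-10,-31])): print(n,((proj(c,[P])[0]-[310,185]+.5)*13).round())
E
```

```text
chuck hole [544.2100367   60.96654584 117.7       ] face L R front [522.54787163  55.76557471 117.7       ] [563.48152869  52.37035569 117.7       ] [539.65494471  48.94957762 114.        ]
seal bottom near [540.08088734  60.31136727 128.1       ] pads corner z-19 [530.42372547  53.24922837 140.        ] [552.8889741   54.21882329 140.        ]
pad tipL near [364. 356.]
R [484. 350.]
seal bot near [420. 407.]
```

Request:
carry_out([
  [0.9, 2.6, 0.7, 0, 0],
  [0.9, 2.6, 0.7, 2, 0],
  [0.9, 2.6, 0.7, 2, 0],
  [0.9, 2.6, 0.7, 2, 0],
])

```text
time_s: 18.02
ee_pos: [546.7, 61.6, 158.2]
tool_rot: [1.0, 0.0, -0.0, -0.0]
contact_force: [0.0, 0.0, -0.1]
grip_width: 0.188
```

```bash
python3 -c "
from h import *
plan(546,61.5,149,0)
c=imaging.camera('side')
p=np.clip(c['pixels'][195:231,316:364].astype(float)/170,0,1)*255
cv2.imwrite('pics/s19.png',cv2.resize(p.astype(np.uint8),(768,576),interpolation=cv2.INTER_CUBIC))
"
```

```text
t 18.02 pos [546.7  61.6 158.2] yaw 0.0 tilt 0.0 F [ 0.   0.  -0.1] T [ 0.04 -0.   -0.02] gw 0.188 j6 88.8
shift [-0.7  0.1  9.2] turn rad 0.0 or 0.0
```

View pics/s19.png

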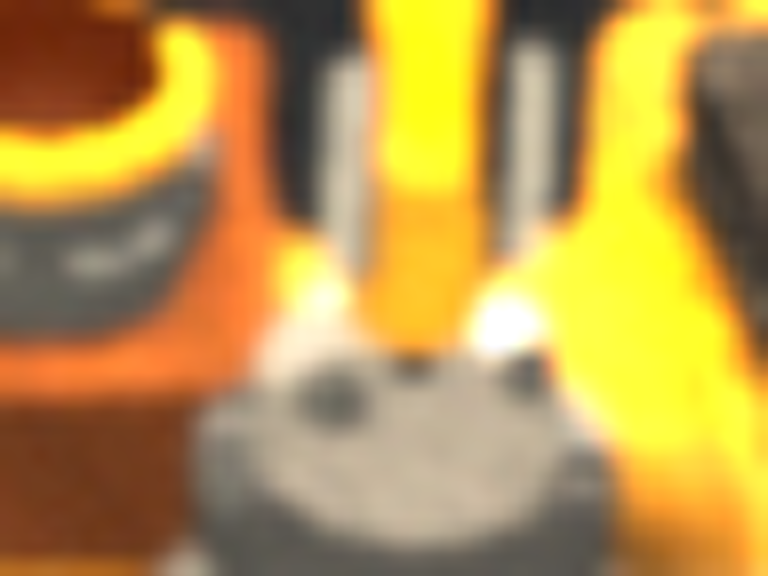

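```bash
python3 - <<'E'
from h import *
c=imaging.camera('side')
w=lambda x,y,z: onz(c,(316+x/16-.5,195+y/16-.5),z)
print("chuck hole",w(413,370,117.7),"face LR",(w(255,410,117.7)+w(565,410,117.7))/2, "front",w(410,545,115)+[0,22,0])
print("seal bottom near",w(420,355,127.2)+[0,10,0],"mid",(w(362,240,136)+w(487,240,136))/2)
E
```

```text
chuck hole [543.74990538  59.42290618 117.7       ] face LR [542.11765232  50.49711101 117.7       ] front [538.62453094  46.496507   115.        ]
seal bottom near [543.03097203  60.30740285 127.2       ] mid [545.25120153  64.5631865  136.        ]
```

Request:
carry_out([
  [0.9, -0.3, 0.6, 2, 0],
  [0.9, -0.3, 0.6, 4, 0],
  [0.9, -0.3, 0.6, 6, 0],
  [0.9, -0.3, 0.6, 8, 0],
  [0.9, -0.3, 0.6, 8, 0],
])

```text
time_s: 18.53
ee_pos: [546.1, 61.1, 149.7]
tool_rot: [1.0, 0.0, -0.0, -0.0]
contact_force: [-0.1, 0.5, -0.5]
grip_width: 0.19
```

```bash
python3 -c "
from h import *
plan(546,61.5,149,0)
c=imaging.camera('side')
p=np.clip(c['pixels'][195:231,316:364].astype(float)/170,0,1)*255
cv2.imwrite('pics/s20.png',cv2.resize(p.astype(np.uint8),(768,576),interpolation=cv2.INTER_CUBIC))
"
```

```text
t 18.53 pos [546.1  61.1 149.7] yaw 0.0 tilt 0.04 F [-0.1  0.5 -0.5] T [ 0.04 -0.02  0.05] gw 0.19 j6 88.7
shift [-0.1 -0.4  0.7] turn rad 0.0 or 0.0
```

View pics/s20.png

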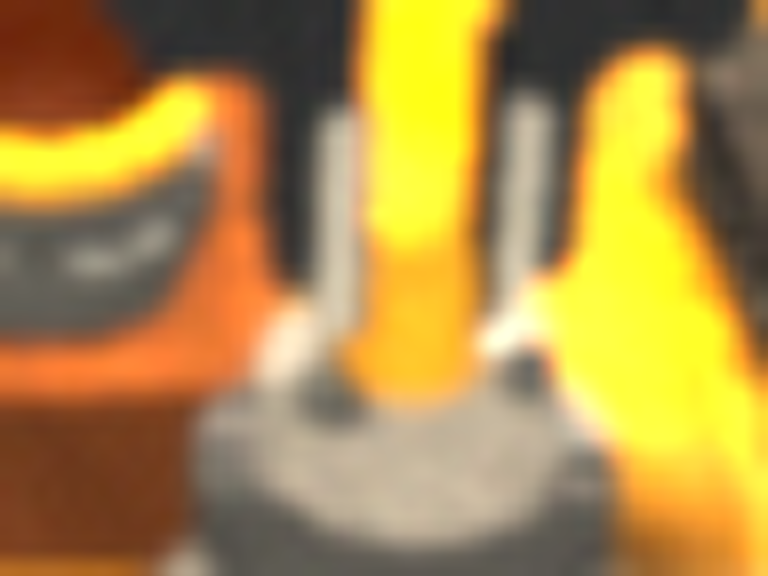

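Request:
carry_out([
  [0.9, 0, 0, 0.5, 0],
  [0.9, 0, 0, 1, 0],
  [0.9, 0, 0, 1.5, 0],
  [0.9, 0, 0, 1.5, 0],
])

```text
time_s: 18.92
ee_pos: [546.5, 61.1, 148.8]
tool_rot: [1.0, 0.0, 0.0, -0.0]
contact_force: [-0.1, 0.6, -0.8]
grip_width: 0.187
```

```bash
python3 -c "
from h import *
plan(546,61.5,149,0)
"
```

```text
t 18.92 pos [546.5  61.1 148.8] yaw 0.0 tilt 0.02 F [-0.1  0.6 -0.8] T [ 0.04 -0.01  0.06] gw 0.187 j6 88.7
shift [-0.5 -0.4 -0.2] turn rad 0.0 or 0.0
```

Request:
carry_out([
  [0.9, -0.3, 0, 0.5, 0],
  [0.9, -0.3, 0, 1, 0],
  [0.9, -0.3, 0, 1.2, 0],
  [0.9, -0.3, 0, 1.2, 0],
])

```text
time_s: 19.25
ee_pos: [546.5, 61.1, 148.0]
tool_rot: [1.0, 0.0, 0.001, -0.0]
contact_force: [-0.6, -0.0, 5.5]
grip_width: 0.189
```

```bash
python3 -c "
from h import *
plan(546,61.5,149,0)
"
```

```text
t 19.25 pos [546.5  61.1 148. ] yaw 0.0 tilt 0.06 F [-0.6 -0.   5.5] T [0.06 0.02 0.01] gw 0.189 j6 88.7
shift [-0.5 -0.4 -1. ] turn rad 0.0 or 0.0
```

The blank touches the face (5.5 N at the expected height). Ease off, open, rise.

Request:
carry_out([
  [0.9, 0, 0, -0.5, 0],
  [0.7, 0, 0, -0.5, 0],
  [0.5, 0, 0, -0.5, 0],
  [0.4, 0, 0, -0.5, 0],
  [0.4, 0, 0, -0.5, 0],
  [0.4, 0, 0, -8, 0],
  [0.4, 0, 0, -25, 0],
  [0.4, 0, 0, -45, 0],
  [0.4, 0, 0, -60, 0],
  [0.4, 0, 0, -60, 0],
])

```text
time_s: 20.08
ee_pos: [547.8, 61.0, 211.0]
tool_rot: [1.0, 0.0, 0.002, 0.0]
contact_force: [0.4, 0.4, 0.3]
grip_width: 0.604
```

```bash
python3 -c "
from h import *
plan(546,61.5,149,60)
c=imaging.camera('side')
p=np.clip(c['pixels'][195:231,316:364].astype(float)/220,0,1)*255
cv2.imwrite('pics/s21.png',cv2.resize(p.astype(np.uint8),(768,576),interpolation=cv2.INTER_CUBIC))
"
```

```text
t 20.08 pos [547.8  61.  211. ] yaw 0.0 tilt 0.28 F [0.4 0.4 0.3] T [-0.04 -0.06 -0.01] gw 0.604 j6 88.7
shift [-2.1 -0.5 61.9] turn rad -1.047 or -1.047
```

View pics/s21.png

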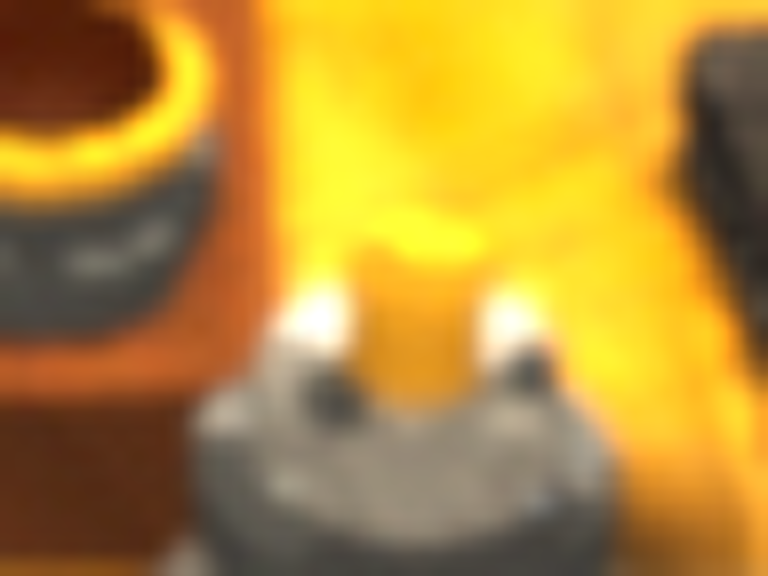

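The blank stands upright between the jaws at crop (417,330). Next is the ring.

```bash
python3 -c "
from h import *
plan(546,61.7,150,80)
"
```

```text
t 20.13 pos [547.1  61.  209.3] yaw 0.0 tilt 0.18 F [ 0.2  0.2 -1.4] T [ 0.01 -0.01  0.05] gw 0.603 j6 88.7
shift [-1.3 -0.7 59.3] turn rad -1.396 or -1.396
```

Request:
carry_out([
  [0.2, -2, 0, 20, -1.396],
  [0.2, -2, 0, 20, -1.396],
  [0.2, -2, 0, 20, -1.396],
  [0.2, -2, 0, 20, -1.396],
  [0.2, -2, 0, 20, -1.396],
  [0.2, -2, 0, 20, -1.396],
  [0.2, -2, 0, 20, -1.396],
  [0.2, -2, 0, 20, -1.396],
  [0.2, -2, 0, 20, -1.396],
  [0.2, -2, 0, 20, -1.396],
  [0.2, -2, 0, 20, -1.396],
  [0.2, -2, 0, 20, -1.396],
])

```text
time_s: 21.13
ee_pos: [543.5, 61.1, 186.7]
tool_rot: [0.764, 0.645, -0.001, -0.0]
contact_force: [0.1, 0.2, 0.1]
grip_width: 0.798
```

```bash
python3 -c "
from h import *
plan(546,61.7,122.5,80)
"
```

```text
t 21.13 pos [543.5  61.1 186.7] yaw 80.3 tilt 0.08 F [0.1 0.2 0.1] T [ 0.01 -0.01 -0.04] gw 0.798 j6 8.4
shift [ 1.1  2.4 64.2] turn rad 0.006 or 0.006
```

Request:
carry_out([
  [0.2, 1, 2.4, 15, 0],
  [0.2, 1, 2.4, 30, 0],
  [0.2, 1, 2.4, 45, 0],
  [0.2, 1, 2.4, 56, 0],
  [0.2, 1, 2.4, 62, 0],
  [0.2, 1, 2.4, 64, 0],
  [0.2, 1, 2.4, 64, 0],
])

```text
time_s: 21.72
ee_pos: [546.3, 61.6, 123.1]
tool_rot: [0.766, 0.642, -0.0, -0.0]
contact_force: [-0.7, 0.1, 0.4]
grip_width: 0.802
```

```bash
python3 -c "
from h import *
plan(546,61.7,122.5,80)
c=imaging.camera('side')
p=np.clip(c['pixels'][185:230,310:370].astype(float)/220,0,1)*255
cv2.imwrite('pics/s22.png',cv2.resize(p.astype(np.uint8),(780,585),interpolation=cv2.INTER_CUBIC))
"
```

```text
t 21.72 pos [546.3  61.6 123.1] yaw 79.9 tilt 0.06 F [-0.7  0.1  0.4] T [ 0.01 -0.04 -0.01] gw 0.802 j6 8.9
shift [ 0.  -0.3  0.6] turn rad -0.001 or -0.001
```

View pics/s22.png

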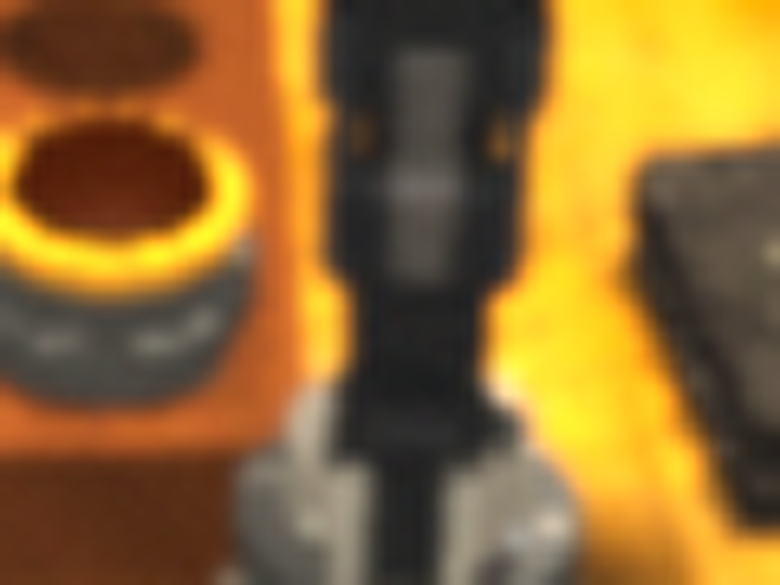

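Fingers are either side of the ring. Closing on it.

Request:
carry_out([
  [0.35, 0, 0, 0, 0],
  [0.5, 0, 0, 0, 0],
  [0.8, 0, 0, 0, 0],
  [0.8, 0, 0, 0, 0],
  [0.8, 0, 0, 0, 0],
  [0.8, 0, 0, 0, 0],
  [0.8, 0, 0, 0, 0],
])

```text
time_s: 22.35
ee_pos: [547.2, 61.7, 124.2]
tool_rot: [0.766, 0.643, 0.001, 0.0]
contact_force: [0.5, 1.3, 5.5]
grip_width: 0.482
```

```bash
python3 -c "
from h import *
plan(546,61.7,122.5,80)
"
```

```text
t 22.35 pos [547.2  61.7 124.2] yaw 80.0 tilt 0.08 F [0.5 1.3 5.5] T [ 0.21  0.07 -0.  ] gw 0.482 j6 8.8
shift [-0.2 -1.2  1.7] turn rad 0.0 or 0.0
```

Request:
carry_out([
  [0.8, 0, 0, -1.2, 0],
  [0.8, 0, 0, -1.2, 0.06],
  [0.8, 0, 0, -1.2, 0.12],
  [0.8, 0, 0, -1.2, 0.18],
  [0.8, 0, 0, -1.2, 0.24],
  [0.8, 0, 0, -1.2, 0.3],
])

```text
time_s: 22.85
ee_pos: [547.0, 61.7, 124.8]
tool_rot: [0.854, 0.52, 0.0, 0.0]
contact_force: [1.3, 1.1, -0.6]
grip_width: 0.482
```

```bash
python3 -c "
from h import *
plan(546,61.7,122.5,80)
"
```

```text
t 22.85 pos [547.   61.7 124.8] yaw 62.7 tilt 0.04 F [ 1.3  1.1 -0.6] T [ 0.19 -0.25  0.1 ] gw 0.482 j6 26.2
shift [-0.4 -0.8  2.3] turn rad -0.303 or -0.303
```

Request:
carry_out([
  [0.8, 0, 0, 0, 0.06],
  [0.8, 0, 0, 0, 0.12],
  [0.8, 0, 0, 0, 0.18],
  [0.8, 0, 0, 0, 0.24],
  [0.8, 0, 0, 0, 0.24],
])

```text
time_s: 23.27
ee_pos: [546.9, 61.6, 124.8]
tool_rot: [0.91, 0.414, 0.0, 0.0]
contact_force: [1.2, 0.5, 0.4]
grip_width: 0.48
```

```bash
python3 -c "
from h import *
plan(546,61.7,122.5,80)
"
```

```text
t 23.27 pos [546.9  61.6 124.8] yaw 48.9 tilt 0.03 F [1.2 0.5 0.4] T [ 0.11 -0.21 -0.03] gw 0.48 j6 39.9
shift [-0.5 -0.7  2.3] turn rad -0.542 or -0.542
```

Request:
carry_out([
  [0.8, 0, 0, 0, 0.04],
  [0.8, 0, 0, 0, 0.08],
  [0.8, 0, 0, 0, 0.08],
])

```text
time_s: 23.52
ee_pos: [546.8, 61.6, 124.8]
tool_rot: [0.926, 0.379, 0.0, 0.0]
contact_force: [1.1, 0.5, 0.3]
grip_width: 0.481
```

```bash
python3 -c "
from h import *
plan(546,61.7,122.5,80)
"
```

```text
t 23.52 pos [546.8  61.6 124.8] yaw 44.5 tilt 0.02 F [1.1 0.5 0.3] T [ 0.09 -0.24  0.06] gw 0.481 j6 44.3
shift [-0.5 -0.7  2.3] turn rad -0.62 or -0.62
```

Request:
carry_out([
  [0.8, 0, 0, 0, 0.04],
  [0.8, 0, 0, 0, 0.08],
  [0.8, 0, 0, 0, 0.12],
])

```text
time_s: 23.77
ee_pos: [546.9, 61.7, 124.8]
tool_rot: [0.946, 0.323, 0.0, -0.0]
contact_force: [2.2, 0.9, 0.6]
grip_width: 0.482
```

```bash
python3 -c "
from h import *
plan(546,61.7,122.5,80)
"
```

```text
t 23.77 pos [546.9  61.7 124.8] yaw 37.7 tilt 0.04 F [2.2 0.9 0.6] T [ 0.26 -0.31  0.14] gw 0.482 j6 51.1
shift [-0.7 -0.5  2.3] turn rad -0.739 or -0.739
```

Request:
carry_out([
  [0.8, 0, 0, 0, 0.04],
  [0.8, 0, 0, 0, 0.08],
])

```text
time_s: 23.93
ee_pos: [546.9, 61.7, 124.8]
tool_rot: [0.959, 0.285, 0.0, -0.0]
contact_force: [1.3, 0.9, 0.0]
grip_width: 0.476
```

```bash
python3 -c "
from h import *
plan(546,61.7,122.5,80)
"
```

```text
t 23.93 pos [546.9  61.7 124.8] yaw 33.1 tilt 0.03 F [1.3 0.9 0. ] T [ 0.31 -0.3   0.19] gw 0.476 j6 55.7
shift [-0.8 -0.5  2.3] turn rad -0.819 or -0.819
```

Request:
carry_out([
  [0.8, 0, 0, 0, 0.035],
  [0.8, 0, 0, 0, 0.07],
])

```text
time_s: 24.1
ee_pos: [546.9, 61.8, 124.8]
tool_rot: [0.968, 0.251, 0.0, -0.0]
contact_force: [0.9, 1.0, 1.1]
grip_width: 0.479
```

```bash
python3 -c "
from h import *
plan(546,61.7,122.5,80)
"
```

```text
t 24.1 pos [546.9  61.8 124.8] yaw 29.1 tilt 0.04 F [0.9 1.  1.1] T [ 0.24 -0.26  0.25] gw 0.479 j6 59.7
shift [-0.8 -0.4  2.3] turn rad -0.888 or -0.888
```

Request:
carry_out([
  [0.8, 0, 0, 0, 0.035],
  [0.8, 0, 0, 0, 0.07],
])

```text
time_s: 24.27
ee_pos: [546.8, 61.8, 124.8]
tool_rot: [0.976, 0.217, 0.0, -0.0]
contact_force: [1.0, 1.5, 0.3]
grip_width: 0.48
```

```bash
python3 -c "
from h import *
plan(546,61.7,122.5,80)
"
```

```text
t 24.27 pos [546.8  61.8 124.8] yaw 25.1 tilt 0.03 F [1.  1.5 0.3] T [ 0.24 -0.27  0.29] gw 0.48 j6 63.7
shift [-0.8 -0.3  2.3] turn rad -0.958 or -0.958
```

Request:
carry_out([
  [0.8, 0, 0, 0, 0.035],
  [0.8, 0, 0, 0, 0.07],
])

```text
time_s: 24.43
ee_pos: [546.8, 61.7, 124.8]
tool_rot: [0.983, 0.183, 0.0, -0.0]
contact_force: [1.0, 1.3, 1.5]
grip_width: 0.476
```

```bash
python3 -c "
from h import *
plan(546,61.7,122.5,80)
"
```

```text
t 24.43 pos [546.8  61.7 124.8] yaw 21.1 tilt 0.02 F [1.  1.3 1.5] T [ 0.25 -0.21  0.31] gw 0.476 j6 67.7
shift [-0.8 -0.2  2.3] turn rad -1.028 or -1.028
```

Request:
carry_out([
  [0.8, 0, 0, 0, 0.035],
  [0.8, 0, 0, 0, 0.07],
])

```text
time_s: 24.6
ee_pos: [546.7, 61.7, 124.8]
tool_rot: [0.989, 0.149, 0.0, -0.0]
contact_force: [0.5, 0.9, 1.5]
grip_width: 0.478
```

```bash
python3 -c "
from h import *
plan(546,61.7,122.5,80)
"
```

```text
t 24.6 pos [546.7  61.7 124.8] yaw 17.1 tilt 0.02 F [0.5 0.9 1.5] T [ 0.25 -0.17  0.36] gw 0.478 j6 71.7
shift [-0.7 -0.2  2.3] turn rad -1.098 or -1.098
```

Request:
carry_out([
  [0.8, 0, 0, 0, 0.035],
  [0.8, 0, 0, 0, 0.07],
])

```text
time_s: 24.77
ee_pos: [546.7, 61.8, 124.8]
tool_rot: [0.993, 0.114, 0.0, -0.0]
contact_force: [1.4, 0.4, 0.8]
grip_width: 0.483
```

```bash
python3 -c "
from h import *
plan(546,61.7,122.5,80)
c=imaging.camera('side')
p=np.clip(c['pixels'][185:230,310:370].astype(float)/220,0,1)*255
cv2.imwrite('pics/s23.png',cv2.resize(p.astype(np.uint8),(780,585),interpolation=cv2.INTER_CUBIC))
"
```

```text
t 24.77 pos [546.7  61.8 124.8] yaw 13.1 tilt 0.02 F [1.4 0.4 0.8] T [ 0.2  -0.07  0.28] gw 0.483 j6 75.7
shift [-0.7 -0.1  2.3] turn rad -1.168 or -1.168
```

View pics/s23.png

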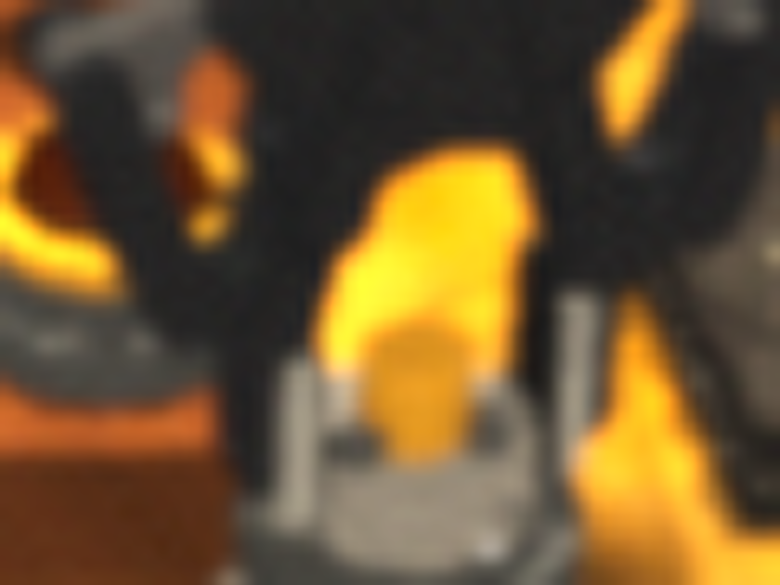

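Torque has levelled at about 0.3 N m (0.29, 0.31, 0.36, 0.28 over the last 12–16°), so the clutch is slipping, and the jaws touch the blank at crop (350,440) and (490,430). Stop and let go.

Request:
carry_out([
  [0.4, 0, 0, 0, 0],
  [0.15, 0, 0, 0, 0],
  [0.15, 0, 0, 0, 0],
  [0.15, 0, 0, 0, 0],
  [0.15, 0, 0, -10, 0],
  [0.15, 0, 0, -35, 0],
  [0.15, 0, 0, -65, 0],
  [0.15, 0, 0, -90, 0],
  [0.15, 0, 0, -90, 0],
])

```text
time_s: 25.57
ee_pos: [549.2, 61.6, 220.4]
tool_rot: [0.994, 0.113, 0.004, 0.001]
contact_force: [1.3, 0.6, 0.2]
grip_width: 0.849
```

```bash
python3 -c "
from h import *
plan(546,61.7,122.5,80)
c=imaging.camera('side')
p=np.clip(c['pixels'][195:240,310:370].astype(float)/220,0,1)*255
cv2.imwrite('pics/s24.png',cv2.resize(p.astype(np.uint8),(780,585),interpolation=cv2.INTER_CUBIC))
cv2.imwrite('pics/s25.png',c['pixels'])
"
```

```text
t 25.57 pos [549.2  61.6 220.4] yaw 13.0 tilt 0.45 F [1.3 0.6 0.2] T [0.02 0.01 0.01] gw 0.849 j6 75.8
shift [-3.8 -1.  97.9] turn rad -1.169 or -1.169
```

View pics/s24.png

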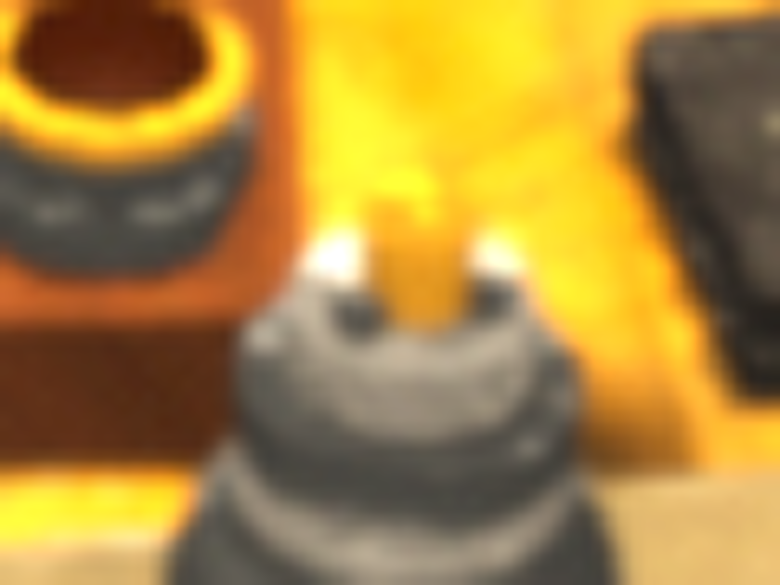

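View pics/s25.png

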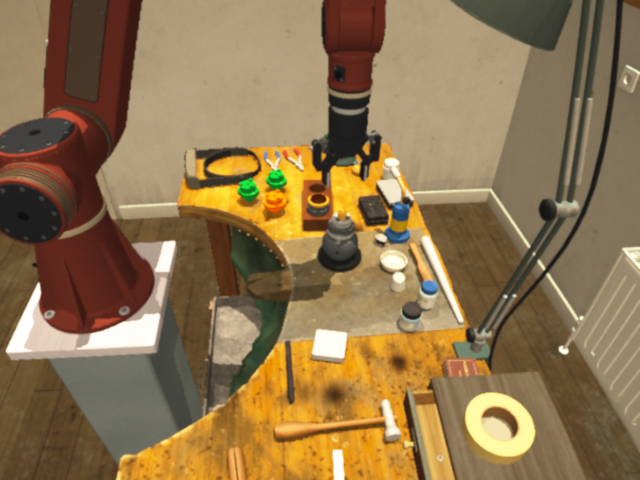

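```bash
python3 -c "
from h import *
c=imaging.camera('side')
w=lambda x,y,z: onz(c,(310+x/13-.5,195+y/13-.5),z)
a=w(265,335,101.7);b=w(530,440,101.7);d=b-a;print(a,b,(a+b)/2,np.hypot(*d[:2])/2,np.degrees(np.arctan2(d[1],d[0])))
plan(546,61.7,122.5,80)
"
```

```text
[520.41705495  72.67419528 101.7       ] [561.63801585  40.05631575 101.7       ] [541.0275354   56.36525551 101.7       ] 26.28256876019829 -38.35434051595565
t 25.67 pos [547.4  61.6 216.2] yaw 13.0 tilt 0.16 F [ 0.1 -0.2 -0.6] T [0.02 0.02 0.03] gw 0.848 j6 75.8
shift [-1.6 -0.5 93.7] turn rad -1.169 or -1.169
```

```bash
python3 - <<'E'
from h import *
c=imaging.camera("side")
half,s=36,10; n=720; g=(np.arange(n)+.5)/s-half
Y,X=np.meshgrid(g,g,indexing='ij')
uv=proj(c,np.stack([543.4+X,60.8-Y,np.full_like(X,101.7)],-1)).astype(np.float32).reshape(n,n,2)
r=cv2.remap(c["pixels"],uv[...,0],uv[...,1],cv2.INTER_CUBIC)
r=(np.clip((r.astype(float)-30)/(150),0,1)*255).astype(np.uint8)
for R in(300,220): cv2.circle(r,(360,360),R,(0,0,255),1)
for A in(-11,-18,-25,162):
    A=np.radians(A); cv2.line(r,(int(360+300*np.cos(A)),int(360-300*np.sin(A))),(int(360+350*np.cos(A)),int(360-350*np.sin(A))),(0,255,0),1)
cv2.imwrite("pics/v3.png",cv2.resize(r,(600,600),interpolation=cv2.INTER_AREA))
E
```

```text
(no output)
```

View pics/v3.png

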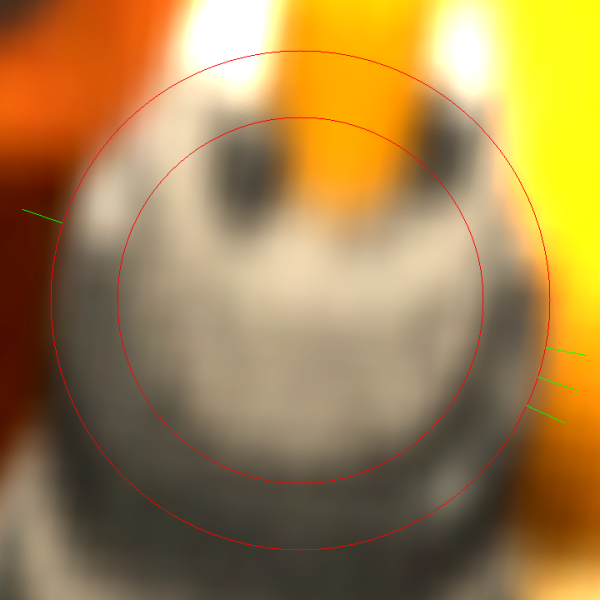

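```bash
python3 -c "
from h import *
print(workorder.hand_in())"
```

```text
the job is handed in; nothing more can be done
None
```

I did every step in the order asked and handed the job in at about 25.7 s of the 72 s allowed. The hand-in gave no verdict.

**What I did**
- **Chuck head:** I took the grey head from the rack by its flats and pushed it into the vice until the collar lay on the neck. I turned it clockwise about 90° to a clear stop (0.54 N m) and backed off 6°. It rose 3.8 mm (3.7 expected) and resisted being lifted, so it is locked; then I let it go.
- **Blank:** I stood it upright between the open jaws; it touched the face with 5.5 N at the expected height. I released it there.
- **Ring:** I turned it clockwise about 67° until the torque levelled at about 0.3 N m. I stopped an estimated 16–20° at most after slipping began, and let go.

**Last checks**
- The last picture shows the blank upright with the jaws against it and the head seated in the vice. The gripper hung clear about 100 mm above.
- The plate head, hammer and pen look unmoved in that picture. I did not check the loupe closely.

**What disagreed or stayed uncertain**
- **Camera and arm:** side-camera positions differed from the arm's by about 2–3 mm, so I used relative positions and forces for the fits.
- **Slot angle:** from the picture it looked about 7° different from what the stop later suggested. The stop was felt 90° after insertion, not at the nominal 75–83°.
- **Final head angle:** of the two bright spots I took for the collar's lug lines, one put the head at its clockwise stop, about 5–8° from nominal and within the stated play. The other did not fit, and I took it for a reflection.
- **Clutch slip:** I judged it from the torque alone; the clutch joint could not be read.

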